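# Brush out the graduated copper beakers in the cam-clamp cradle

## Task

Stand each copper beaker that is on the table upright in the pocket of the cradle cut for its size, and turn the eccentric knob until its lobe drives the clamp bar hard against the beakers and all are held firmly. With the bottle brush from the pot, scrub the clamped beakers one after the other from the tallest to the shortest: down to the floor, well up towards the mouth, and down to the floor again. Then stand the brush back in its pot bristles down, turn the knob back fully open, and set the beakers upright in the display tray, leaving the other pieces on the stall where they are.

Things in the scene. Friction and masses are not known exactly. Their poses are not given: they have to be found in the camera images.
- beaker_tall: the tallest and widest beaker of the graduated set: plain copper, round, straight-sided, open at the top, 66 mm outside diameter, 110 mm high, wall 3 mm, floor 4 mm thick, about 200 g; origin at the centre of its underside, z up out of its mouth. May be absent. Gripped loosely by the rim it swings: grip firmly, 20 to 35 mm below the rim.
- beaker_middle: the middle beaker of the graduated set: plain copper, round, straight-sided, open at the top, 60 mm outside diameter, 95 mm high, wall 3 mm, floor 4 mm thick, about 170 g; origin at the centre of its underside, z up out of its mouth. May be absent. Gripped loosely by the rim it swings: grip firmly, 20 to 35 mm below the rim.
- beaker_short: the shortest and narrowest beaker of the graduated set: plain copper, round, straight-sided, open at the top, 54 mm outside diameter, 80 mm high, wall 3 mm, floor 4 mm thick, about 140 g; origin at the centre of its underside, z up out of its mouth. May be absent. Gripped loosely by the rim it swings: grip firmly, 20 to 35 mm below the rim.
- cradle: fixed wooden cradle plank, 225 x 320 x 16 mm (x from -125 to +100 mm); origin on its underside. Along the far (+x) side three cork-faced 90-degree V pockets open to -x, tops 48 mm (rail 52 mm) above the table, 100 mm apart along y. On the near side a clamp bar with three buffers faces them; in front of its middle stands the eccentric, axis at x = -71, y = 0 mm.
- pocket_tall (a point): left-hand (cradle +y) pocket of the cradle, cut for the tall beaker: the point on the plank's top face (16 mm above the table) where the centre of that beaker's underside lies when it is home in the V. Its axes are the cradle's. With the eccentric open a seated beaker has 12 mm to its buffer: let it down about 6 mm to the -x side of this point; the bar pushes it home.
- pocket_middle (a point): middle pocket of the cradle, cut for the middle beaker: the point on the plank's top face (16 mm above the table) where the centre of that beaker's underside lies when it is home in the V. Its axes are the cradle's. With the eccentric open a seated beaker has 12 mm to its buffer: let it down about 6 mm to the -x side of this point; the bar pushes it home.
- pocket_short (a point): right-hand (cradle -y) pocket of the cradle, cut for the short beaker: the point on the plank's top face (16 mm above the table) where the centre of that beaker's underside lies when it is home in the V. Its axes are the cradle's. With the eccentric open a seated beaker has 12 mm to its buffer: let it down about 6 mm to the -x side of this point; the bar pushes it home.
- clamp_bar: aluminium clamp bar 262 mm long with three sprung rubber buffers (each gives up to 7 mm, 1.2 N per mm); a light return spring (2 to 3 N) keeps it back against the eccentric, and it slides along cradle +x towards the beakers, 17.5 mm at the eccentric's dead centre. Origin at the bar's middle, on the table plane; bar and buffers reach 49 mm above it.
- eccentric (a joint): steel disc of 28 mm radius, 18 mm off-centre, under a black T-handle on an upright axis. 0 = open; grows to 2.0 rad (stop) clockwise seen from above. Lobe and handle point along cradle angle 1.85 minus the joint value (counterclockwise from +x). Lobe meets bar at 0.3, buffers meet beakers near 1.1, grip firm from 1.3, greatest at 1.85. Friction 0.1 N m holds it; turning takes up to 0.35 N m
- knob_grip (a point): middle of the T-handle, on the eccentric's axis, 96 mm above the table. The handle is 72 mm long, 14 mm thick, and spans 76 to 108 mm above the table.
- brush: bottle brush 190 mm long, standing bristles down in the pot: bristle head 33 mm diameter and 62 mm long, 6 mm wire stem, then a wooden handle 16 mm in diameter from 120 to 190 mm above the bristle end; about 60 g. Origin at the centre of the flat bristle end, z along the stem towards the handle.
- brush_pot: fixed white ceramic brush pot, 58 mm outside and 50 mm inside diameter, 70 mm high, floor 8 mm thick; origin at the centre of its underside.
- tray: fixed display tray, dark wood with red lining, 330 mm (x) x 130 mm (y), rim 22 mm high and 8 mm thick, floor 8 mm above the table; origin at the centre of its underside. All three beakers fit in a row along its x, about 95 mm apart.
- apothecary: bystander: amber bottle with cork, 54 mm diameter, 130 mm high
- candlestick: bystander: brass candlestick 140 mm high
- jewel_box: bystander: small wooden jewel box 70 x 100 x 46 mm
- weight: bystander: brass scale weight, 52 mm diameter, 67 mm high
Mind the look-alikes: they are no part of the job. What is shaped like the beaker_tall but green is not meant. Leave any red look-alike of the brush alone.

How it is judged (in metres and radians):
On the way, in this order (a step that is already met when the one before it is completed fails the run):
1. every beaker stands upright in its own pocket and the eccentric, turned over, presses the clamp bar so that its buffers grip all of them (value of joint eccentric above 1.1 rad and distance between beaker_tall and pocket_tall below 0.008 m and angle between each of beaker_tall, beaker_middle, beaker_short's own z axis and vertical below 0.06 rad and contact force between clamp_bar and beaker_tall above 1 N and distance between beaker_middle and pocket_middle below 0.008 m and contact force between clamp_bar and beaker_middle above 1 N and distance between beaker_short and pocket_short below 0.008 m and contact force between clamp_bar and beaker_short above 1 N), for 0.4 s.
2. the brush is down on the floor of the clamped tall beaker (z of brush in the frame of beaker_tall below 0.015 m and horizontal distance between brush and beaker_tall below 0.02 m and angle between the z axis of brush and the z axis of beaker_tall, either way round below 0.3 rad and contact force between clamp_bar and beaker_tall above 1 N and distance between beaker_tall and pocket_tall below 0.01 m), for 0.05 s.
3. the brush has been drawn up inside the tall beaker, its end 40 mm or more above the beaker's underside and still inside (z of brush in the frame of beaker_tall between 0.04 and 0.11 m and horizontal distance between brush and beaker_tall below 0.02 m and angle between the z axis of brush and the z axis of beaker_tall, either way round below 0.3 rad and contact force between clamp_bar and beaker_tall above 1 N and distance between beaker_tall and pocket_tall below 0.01 m).
4. the brush is down on the floor of the tall beaker a second time (all of step 2), for 0.05 s.
5. the brush is down on the floor of the clamped middle beaker (z of brush in the frame of beaker_middle below 0.015 m and horizontal distance between brush and beaker_middle below 0.02 m and angle between the z axis of brush and the z axis of beaker_middle, either way round below 0.3 rad and contact force between clamp_bar and beaker_middle above 1 N and distance between beaker_middle and pocket_middle below 0.01 m), for 0.05 s.
6. the brush has been drawn up inside the middle beaker, its end 40 mm or more above the beaker's underside and still inside (z of brush in the frame of beaker_middle between 0.04 and 0.095 m and horizontal distance between brush and beaker_middle below 0.02 m and angle between the z axis of brush and the z axis of beaker_middle, either way round below 0.3 rad and contact force between clamp_bar and beaker_middle above 1 N and distance between beaker_middle and pocket_middle below 0.01 m).
7. the brush is down on the floor of the middle beaker a second time (all of step 5), for 0.05 s.
8. the brush is down on the floor of the clamped short beaker (z of brush in the frame of beaker_short below 0.015 m and horizontal distance between brush and beaker_short below 0.02 m and angle between the z axis of brush and the z axis of beaker_short, either way round below 0.3 rad and contact force between clamp_bar and beaker_short above 1 N and distance between beaker_short and pocket_short below 0.01 m), for 0.05 s.
9. the brush has been drawn up inside the short beaker, its end 40 mm or more above the beaker's underside and still inside (z of brush in the frame of beaker_short between 0.04 and 0.08 m and horizontal distance between brush and beaker_short below 0.02 m and angle between the z axis of brush and the z axis of beaker_short, either way round below 0.3 rad and contact force between clamp_bar and beaker_short above 1 N and distance between beaker_short and pocket_short below 0.01 m).
10. the brush is down on the floor of the short beaker a second time (all of step 8), for 0.05 s.
At the end, for the whole second after the job is handed in: every beaker present stands upright (within 0.06 rad) and at rest on the tray's floor inside its rim, the brush stands in its pot bristles down (end within 20 mm of the pot's axis and 8 mm of its floor, leaning less than 0.3 rad), and the eccentric is turned back open (below 0.45 rad) (x of beaker_tall in the frame of tray between -0.135 and 0.135 m and y of beaker_tall in the frame of tray between -0.04 and 0.04 m and z of each of beaker_tall, beaker_middle, beaker_short in the frame of tray below 0.013 m and angle between each of beaker_tall, beaker_middle, beaker_short's own z axis and vertical below 0.06 rad and linear speed of each of beaker_tall, beaker_middle, beaker_short below 0.03 m/s and x of beaker_middle in the frame of tray between -0.135 and 0.135 m and y of beaker_middle in the frame of tray between -0.04 and 0.04 m and x of beaker_short in the frame of tray between -0.135 and 0.135 m and y of beaker_short in the frame of tray between -0.04 and 0.04 m and horizontal distance between brush and brush_pot below 0.02 m and z of brush in the frame of brush_pot below 0.016 m and angle between brush's own z axis and vertical below 0.3 rad and value of joint eccentric below 0.45 rad); the robot touches nothing.
It fails at once if the amber bottle is pushed more than 30 mm from its place (distance of apothecary from where it was at the start of the episode above 0.03 m).
It fails at once if the brass candlestick is pushed more than 30 mm from its place (distance of candlestick from where it was at the start of the episode above 0.03 m).
It fails at once if the jewel box is pushed more than 30 mm from its place (distance of jewel_box from where it was at the start of the episode above 0.03 m).
It fails at once if the brass scale weight is pushed more than 30 mm from its place (distance of weight from where it was at the start of the episode above 0.03 m).
Of beaker_tall, beaker_middle, beaker_short only 2 to 3 are there at a start; the rules pass over those that are not, and their reading is None.
At some moment in a run one of beaker_tall, beaker_middle, beaker_short may be knocked a few centimetres aside while the robot is not near it.
It also fails if it takes over 210 s, if anything falls off the work surface, if the arm or the gripper's body presses on something with over 40 N, if the wrist force passes 120 N, or if a joint passes its speed limit or range.

## Robot

A 6-joint arm with a two-finger parallel gripper is mounted at the origin on the work surface. World frame = base frame: x ahead of the robot, y to its left, z up, the work surface at z = 0. Lengths are in mm, angles in rad, forces in N, time in s.
With the tool pointing down it reaches from about 350 to 875 mm from the base axis. Payload 4.2 kg.
Tool frame: the origin (TCP) lies on the centre line of the jaws, within the pads' length; the fingertips stand 17 mm ahead of it and the grasp point (between the pads) lies 2 mm behind it; x points along the fingers, z is the direction in which the jaws open and shut, and the axes are right-handed (so a half turn about x gives the same grasp; the last joint's range is limited). The gripper opens to 87 mm and grips with 3 to 60 N. Pads are 19 mm wide; open, the fingers measure 117 mm over their backs; the gripper's body (75 mm by 190 mm) begins 51 mm behind the grasp point.
Start: joints at [-1.017, 0.385, 0.008, 0, -1.194, -0.259], TCP at [181.609, -598.011, 239.55] pointing down, gripper open.
Joint ranges: [-3.14, 3.14], [-1.21, 2.06], [-1.07, 1.41], [-3.16, 2.05], [-2.99, -0.16], [-3.1, 3.1]. Speed limits (rad/s): [2.79, 2.79, 3.14, 3.14, 3.14, 3.14].

## Interface

Orientations are given as a 3x3 rotation matrix whose columns are the frame's x, y, z axes.
In Python, from cell import sensors, optics, r gives the robot as it stands.
- The arm moves only by the tool send_rows, never from a script. Its argument "moves" is text: rows parted by semicolons, each of 7 numbers parted by spaces: the shift along the tool's x, y, z in cm, then the turn, a rotation vector about the tool's x, y, z in rad, then the closure in counts, from 0 (fully open) to 255 (shut). In form: tx ty tz wx wy wz hand; .... A call has 1 to 20 rows; each row shifts and turns the pose as measured when the row begins, along the tool's axes as they then stand; what a row does not reach is not made up. A row lasts 1/12 s, in which the tool goes at most 41.7 mm and 7.16 degrees, less where a joint would pass 70% of its speed; a pose out of reach is approached as far as the arm can. A call with a gripper value outside its range is refused whole. The fingers move at their own pace and stop on an object; "force" is the grip in N (left out, the last holds). Time passes only in rows, so rows that do not move let the fingers close. It gives the time, the measured TCP pose, the force and the opening at its end, in the units of the state.
- sensors.sense(): the state, without advancing time (a new reading comes with each control period).
- optics.read_camera(name): name is "scene" or "top"; returns a dict with "img" (400x640x3 uint8, red, green, blue), "camera_matrix" (3x3 intrinsics, pixels), "eye" and "orientation" of the camera in the world. Camera axes: x right, y down, z forward; pixel columns grow to the right and rows downward; lengths in mm; the calibration is good to about 2 mm. A picture is of the moment at which its call begins. There is no depth.
- r.sign_off(): hands the job in, once; it reports no verdict.
The state is a dict: "time_s": time; "q": joint angles; "dq": joint speeds; "tau": joint torques, N m; "ee_pos": TCP position; "ee_rot": TCP orientation; "contact_force": force on the tool from outside, world axes, zero at the start; "torque": the same for the moment, N m; "finger_gap": opening from 0.0 (shut) to 1.0 (fully open).
Only numpy, scipy, OpenCV 4.12 (cv2) and the standard library are available. Lean on these libraries where they do the work, as an engineer would, in place of code of your own. Each camera call takes 0.05 s, during which the arm holds its last target. There are 200 camera calls.

## Working session

There is one attempt and no reset: what is moved stays moved. The work goes in short steps, Python scripts to look and compute and a tool call to move; the robot and the scene stay as the last step left them, time stands still between calls to the robot, and variables do not carry over. Pictures are saved under pics/ and viewed, about 12 in all and at most 16, crops included, and the job is handed in when it is done.

Besides the shell and the picture viewer there is one more tool, called after "Emit:" by a JSON object that holds its "api" and its "payload", one argument or row to a line. send_rows: Moves the arm, as the interface text tells. Its arguments: {"type":"object","properties":{"moves":{"type":"string"},"force":{"type":"number"}},"required":["moves"]}

```bash
ls; mkdir -p pics
python3 - <<'E'
from cell import sensors, optics, r
import cv2
s=sensors.sense(); print(s)
for n in ("scene","top"):
    c=optics.read_camera(n); print(n,c["camera_matrix"],c["eye"],c["orientation"])
    cv2.imwrite(f"pics/{n}0.png",c["img"][:,:,::-1])
E
```

```text
pics
{'time_s': 0.0, 'q': array([-1.01742227e+00,  3.85572270e-01,  6.62348295e-03, -4.97407903e-04,
       -1.19397668e+00, -2.58597664e-01]), 'dq': array([ 0.00049892, -0.00089692, -0.00010181,  0.0002043 , -0.00062927,
        0.00034512]), 'tau': array([ 2.60190798e-03, -3.90662313e+01,  1.87403816e+01,  4.21991318e+00,
        1.08606354e-02, -1.73284743e-04]), 'ee_pos': array([ 181.43475611, -597.50056616,  238.44938421]), 'ee_rot': array([[-7.25485821e-04, -9.56920395e-01, -2.90349498e-01],
       [ 2.05441730e-03, -2.90350388e-01,  9.56918195e-01],
       [-9.99997627e-01,  9.77315518e-05,  2.17655890e-03]]), 'contact_force': array([ 0.00418602,  0.83073588, -1.01925066]), 'torque': array([-0.03434844, -0.01268116, -0.05441365]), 'finger_gap': 1.0038966120274109}
scene [[513.32834857   0.         318.47030424]
 [  0.         513.32834857 194.36858305]
 [  0.           0.           1.        ]] [1104.66589135  569.17841354 1144.68796538] [[-0.68989377  0.58721863 -0.42334486]
 [ 0.72389976  0.55641334 -0.40788886]
 [-0.00396521 -0.58785923 -0.80895353]]
top [[436.76906471   0.         320.77418845]
 [  0.         436.76906471 198.96607027]
 [  0.           0.           1.        ]] [ 396.64669516   33.07486527 1496.53139154] [[-0.02128869 -0.99416641  0.10573524]
 [-0.99974511  0.02196382  0.00522467]
 [-0.00751654 -0.10559707 -0.99438059]]
```

View pics/scene0.png

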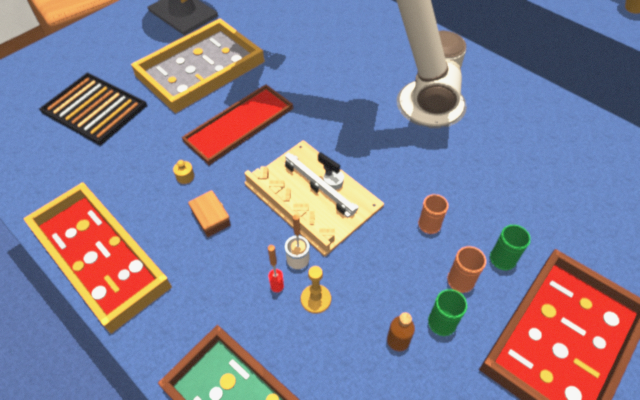

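View pics/top0.png

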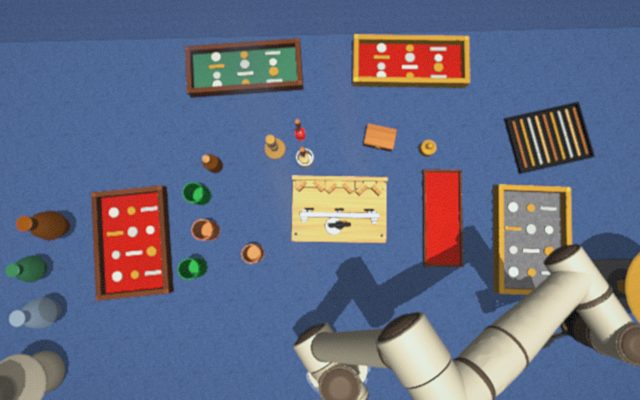

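The top view shows copper beakers at about (205,229) and (252,253), the cradle at (339,210), the brush pot at (304,156) and the red tray at (442,217). The green beakers and the red brush are look-alikes. I'll take enlarged crops next.

```bash
cat > h.py <<'E'
import numpy as np, cv2
from cell import sensors, optics, r
def cam(n):
    c=optics.read_camera(n); return c["img"],c["camera_matrix"],np.array(c["eye"]),np.array(c["orientation"])
def ray(c,u,v):
    d=c[3]@np.linalg.inv(c[1])@np.array([u,v,1.]); return c[2],d/np.linalg.norm(d)
def onz(c,u,v,z):
    e,d=ray(c,u,v); return e+d*(z-e[2])/d[2]
def proj(c,p):
    q=c[1]@c[3].T@(np.asarray(p,float)-c[2]); return q[:2]/q[2]
def tri(c1,p1,c2,p2):
    A=np.zeros((3,3));b=np.zeros(3);R=[]
    for c,p in((c1,p1),(c2,p2)):
        e,d=ray(c,*p);M=np.eye(3)-np.outer(d,d);A+=M;b+=M@e
    x=np.linalg.solve(A,b)
    return x
def crop(img,x0,y0,x1,y1,k,name):
    cv2.imwrite(name,cv2.resize(img[y0:y1,x0:x1,::-1],None,fx=k,fy=k,interpolation=cv2.INTER_CUBIC))
E
python3 - <<'E'
import cv2,numpy as np
from h import crop
t=cv2.imread('pics/top0.png')[:,:,::-1]; s=cv2.imread('pics/scene0.png')[:,:,::-1]
a=cv2.resize(t[115:250,285:395],None,fx=4,fy=4,interpolation=cv2.INTER_CUBIC)
b=cv2.resize(t[205:275,180:270],None,fx=4,fy=4,interpolation=cv2.INTER_CUBIC)
o=np.zeros((540,800,3),np.uint8);o[:a.shape[0],:440]=a;o[:280,440:]=b
cv2.imwrite('pics/c1.png',o[:,:,::-1])
crop(s,235,135,485,300,3.2,'pics/c2.png')
E
```

```text
(no output)
```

View pics/c1.png

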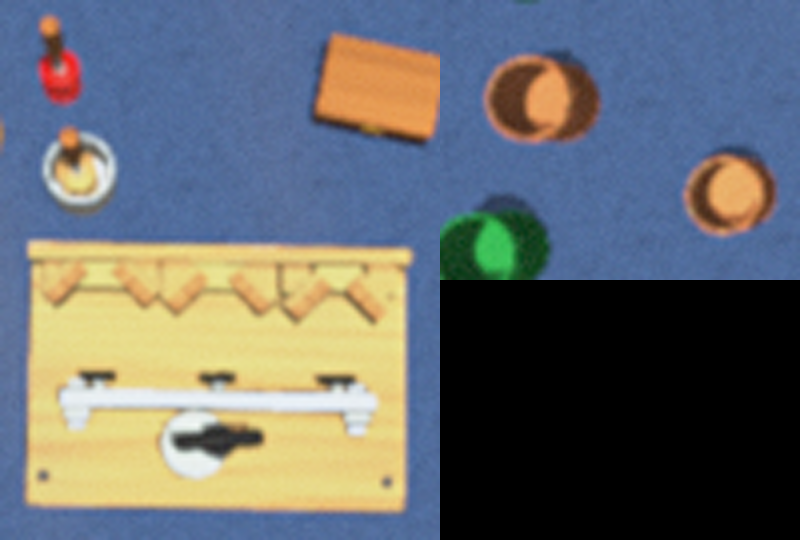

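View pics/c2.png

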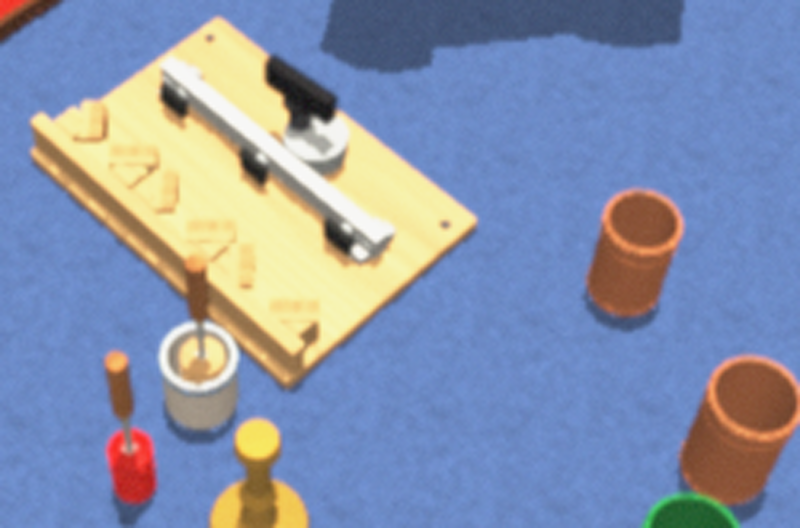

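```bash
cat > m.py <<'E'
from h import *
T=cam("top");S=cam("scene")
L=lambda u,v:(285+(u-1.5)/4,115+(v-1.5)/4); Rr=lambda u,v:(180+(u-441.5)/4,205+(v-1.5)/4); C=lambda u,v:(235+(u-1.1)/3.2,135+(v-1.1)/3.2)
# beakers: rim circle
for n,pt,ps,w in(("A",Rr(529,98),C(755,398),94/3.2),("B",Rr(726,193),C(641,224),79/3.2)):
    x=tri(T,pt,S,ps); dep=(S[3].T@(x-S[2]))[2]
    print(n,x.round(1),"diam",w*dep/S[1][0,0])
    for z in(80,95,110): print(z,onz(T,*pt,z).round(1),onz(S,*ps,z).round(1))
# plank
for p in((27,506),(405,511)): print("near corner",onz(T,*L(*p),16).round(1))
for p in((219,17),(476,221)): print("scene near corner z16",onz(S,*C(*p),16).round(1))
for p in((28,243),(412,250)): print("far rail corner z52",onz(T,*L(*p),52).round(1))
for p in((42,112),(303,352)): print("scene far rail z52",onz(S,*C(*p),52).round(1))
print("knob T",onz(T,*L(218,439),108).round(1),"S",onz(S,*C(301,88),108).round(1), tri(T,L(218,439),S,C(301,86)))
print("pot rim",onz(T,*L(80,169),70).round(1),onz(S,*C(199,357),70).round(1))
print("brush top",tri(T,L(69,136),S,C(195,264)).round(1))
# tray
hsv=cv2.cvtColor(T[0],cv2.COLOR_RGB2HSV)
m=((hsv[...,1]>150)&(hsv[...,2]>110)&((hsv[...,0]<8)|(hsv[...,0]>172))).astype(np.uint8)
m[:,:415]=0;m[:,470:]=0;m[:150]=0
c=max(cv2.findContours(m,0,1)[0],key=cv2.contourArea)
b=cv2.boxPoints(cv2.minAreaRect(c)); print("tray px",b.tolist()); P=np.array([onz(T,*p,8) for p in b]); print(P.round(1),P.mean(0))
E
python3 m.py
```

```text
A [455.3 422.8 105.9] diam 67.23364979262817
80 [457.4 428.3  80. ] [437.8 420.7  80. ]
95 [456.8 424.1  95. ] [447.2 422.8  95. ]
110 [456.1 419.9 110. ] [456.6 424.9 110. ]
B [376.5 268.9  89.5] diam 61.7661530286603
80 [377.5 268.7  80. ] [368.5 268.   80. ]
95 [377.7 266.2  95. ] [378.8 272.2  95. ]
110 [377.9 263.7 110. ] [389.2 276.5 110. ]
near corner [413.2 143.1  16. ]
near corner [ 402.2 -175.3   16. ]
scene near corner z16 [ 401.8 -169.4   16. ]
scene near corner z16 [416.7 147.8  16. ]
far rail corner z52 [631.8 136.5  52. ]
far rail corner z52 [ 618.7 -184.1   52. ]
scene far rail z52 [ 605.2 -179.3   52. ]
scene far rail z52 [625. 143.  52.]
knob T [461.9 -16.2 108. ] S [468.3  -5.9 108. ] [461.16958993 -15.0379304   97.07557942]
pot rim [690.   91.2  70. ] [690.   96.1  70. ]
brush top [688.8  95.3 195.1]
tray px [[424.24749755859375, 171.62257385253906], [458.21484375, 170.95655822753906], [460.03765869140625, 263.92083740234375], [426.0703125, 264.58685302734375]]
[[ 641.7 -317.4    8. ]
 [ 641.4 -434.2    8. ]
 [ 324.8 -423.1    8. ]
 [ 324.9 -308.9    8. ]] [ 483.2089082  -370.89734312    8.        ]
```

The two beakers are the tall one at about (456,422) and the middle one at about (378,269); no short beaker is present. The two cameras disagree by about 5 mm in y, so I'll average them and refine on the way. First move is to turn the tool and travel over to the tall beaker.

```bash
cat > d.py <<'E'
import sys
from h import *
from scipy.spatial.transform import Rotation as Ro
def plan(x,y,z,yaw):
    s=sensors.sense(); R=np.array(s["ee_rot"]); c,n=np.cos(yaw),np.sin(yaw)
    Rt=np.array([[0,-n,c],[0,c,n],[-1,0,0]])
    d=np.array([x,y,z])-s["ee_pos"]
    print("t",round(s["time_s"],1),"pos",np.round(s["ee_pos"],1),"q6",round(s["q"][5],2),"F",np.round(s["contact_force"],1),"gap",round(s["finger_gap"],3))
    print("rotvec tool",Ro.from_matrix(R.T@Rt).as_rotvec().round(3),"shift cm (now axes)",(R.T@d/10).round(2),"(after turn)",(Rt.T@d/10).round(2))
if __name__=="__main__": plan(*map(float,sys.argv[1:5]))
E
python3 d.py 456 422.5 200 3.097
```

```text
t 0.2 pos [ 181.5 -597.7  238.9] q6 -0.26 F [-0.4 -0.3 -0.7] gap 0.999
rotvec tool [-1.232e+00  1.000e-03  1.000e-03] shift cm (now axes) [  4.   -55.9   89.64] (after turn) [   3.89 -103.14  -22.87]
```

Emit:
{"api": "send_rows", "payload": {
  "moves": "0 0 0 -0.123 0 0 0;0 0 0 -0.123 0 0 0;0 0 0 -0.123 0 0 0;0 0 0 -0.123 0 0 0;0 0 0 -0.123 0 0 0;0 0 0 -0.123 0 0 0;0 0 0 -0.123 0 0 0;0 0 0 -0.123 0 0 0;0 0 0 -0.123 0 0 0;0 0 0 -0.123 0 0 0;0 -3 -2.7 0 0 0 0;0 -3 -2.7 0 0 0 0;0 -3 -2.7 0 0 0 0;0 -3 -2.7 0 0 0 0;0 -3 -2.7 0 0 0 0;0 -3 -2.7 0 0 0 0;0 -3 -2.7 0 0 0 0;0 -3 -2.7 0 0 0 0;0 -4 -1.0 0 0 0 0;0 -4 -1 0 0 0 0"
}}

```text
time_s: 1.87
ee_pos: [428.8, -277.7, 233.1]
ee_rot: [[-0.005, -0.032, -0.999], [0.009, -0.999, 0.032], [-1.0, -0.009, 0.006]]
contact_force: [1.0, 0.1, -0.3]
finger_gap: 1.0
```

Emit:
{"api": "send_rows", "payload": {
  "moves": "0 -4.1 -0.2 0 0 0 0;0 -4.1 -0.2 0 0 0 0;0 -4.1 -0.2 0 0 0 0;0 -4.1 -0.2 0 0 0 0;0 -4.1 -0.2 0 0 0 0;0 -4.1 -0.2 0 0 0 0;0 -4.1 -0.2 0 0 0 0;0 -4.1 -0.2 0 0 0 0;0 -4.1 -0.2 0 0 0 0;0 -4.1 -0.2 0 0 0 0;0 -4.1 -0.2 0 0 0 0;0 -4.1 -0.2 0 0 0 0;0 -4.1 -0.2 0 0 0 0;0 -4.1 -0.2 0 0 0 0;0 -4.1 -0.2 0 0 0 0;0 -4.1 -0.2 0 0 0 0;0 -2 0 0 0 0 0;0 0 0 0 0 0 0"
}}

```text
time_s: 3.37
ee_pos: [474.6, 415.5, 238.6]
ee_rot: [[-0.002, -0.021, -1.0], [0.012, -1.0, 0.021], [-1.0, -0.012, 0.002]]
contact_force: [0.0, -0.5, -0.6]
finger_gap: 1.004
```

Run:
```python
from h import *
from d import plan
plan(456,422.5,200,3.097)
t=cam("top");s=cam("scene")
crop(t[0],150,170,290,290,4,'pics/d1.png')
# cradle, unobstructed now; upright 
a=cv2.resize(t[0][160:250,285:395],None,fx=6,fy=6,interpolation=cv2.INTER_CUBIC)
cv2.imwrite('pics/d2.png',a[:,:,::-1])
p=s["ee_pos"] if isinstance(s,dict) else np.array(sensors.sense()["ee_pos"])
print("tcp proj top",proj(t,p),"scene",proj(s,p))
np.save('t.npy',t[0]);np.save('s.npy',s[0])
```

```text
t 3.4 pos [474.6 415.5 238.6] q6 -0.99 F [ 0.  -0.5 -0.6] gap 1.004
rotvec tool [0.024 0.002 0.012] shift cm (now axes) [ 3.87 -0.62  1.86] (after turn) [ 3.86 -0.62  1.89]
tcp proj top [192.22139615 221.11371295] scene [475.17928756 230.6009286 ]
```

View pics/d1.png

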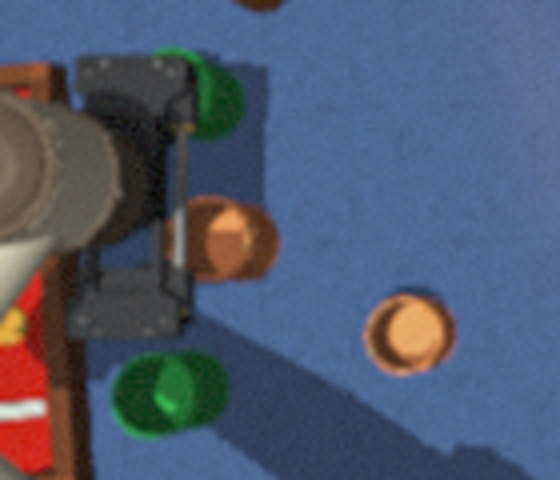

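View pics/d2.png

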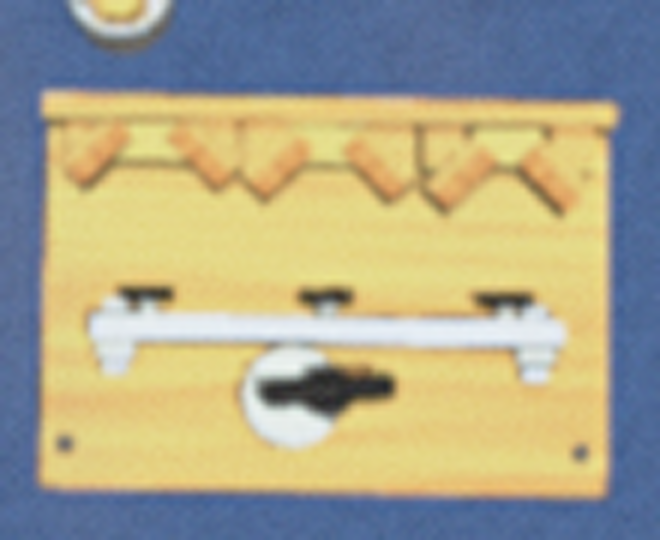

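The top picture shows the gripper above the tall beaker with the greens clear of the fingers. In the cradle crop the V tips are at (82,187)/(218,187) and (263,198)/(397,198), and the buffer fronts at (145,290) and (327,291). Now I'll work out the pocket points.

```bash
cat > cr.py <<'E'
from h import *
t=cam("top"); f=lambda u,v:(285+(u+.5)/6-.5,160+(v+.5)/6-.5)
W=lambda p,z:onz(t,*f(*p),z)[:2]
y=W((40,487),16)-W((607,495),16); h=W((65,443),16)-W((580,453),16); yv=W((150,188),48)-W((505,212),48); b=W((145,290),49)-W((503,296),49)
for v in(y,h,yv,b): print("len",np.hypot(*v).round(1),"yaw",np.arctan2(-v[0],v[1]).round(4))
th=-0.040; X=np.array([np.cos(th),np.sin(th)]);Y=np.array([-X[1],X[0]])
mid=(W((40,487),16)+W((607,495),16))/2; o=mid+125*X
fr=lambda p,z:np.array([(W(p,z)-o)@X,(W(p,z)-o)@Y]).round(1)
print("o",o)
for n,p,z in(("knob",(327,388),108),("disc c",(293,396),60),("bufT",(145,290),49),("bufM",(327,291),49),("tipT",(150,188),48),("tipM",(330,198),48),("tipS",(505,212),48),("far",(330,95),52)):print(n,fr(p,z),W(p,z).round(1))
w=lambda a,b,z:np.hypot(*(W(a,z)-W(b,z)))/2
for n,a,c,rr in(("T",(82,187),(218,187),33),("M",(263,198),(397,198),30)): 
    hw=w(a,c,48); m=fr(((a[0]+c[0])/2,(a[1]+c[1])/2),48); print(n,"pocket x",m[0]+hw-rr*1.4142,"y",m[1])
E
python3 cr.py
```

```text
len 318.7 yaw -0.0354
len 290.0 yaw -0.0408
len 197.9 yaw -0.0902
len 198.3 yaw -0.0387
o [533.70041524 -20.70194534]
knob [-71.6   1.8] [462.3 -16.1]
disc c [-74.   18.7] [460.6   1. ]
bufT [-16.3 101.4] [521.5  81.3]
bufM [-15.    0.6] [518.7 -19.5]
tipT [40.9 99.9] [578.5  77.5]
tipM [37.1 -0.4] [570.7 -22.6]
tipS [ 31.  -97.7] [ 560.7 -119.6]
far [94.4  0.6] [628.  -23.9]
T pocket x 32.621917810140644 y 99.9
M pocket x 31.951842520603854 y -0.4
```

Emit:
{"api": "send_rows", "payload": {
  "moves": "1.5 -0.3 0.9 0.024 0 0 0;1.5 -0.3 0.9 0 0 0 0;1 0 0 0 0 0 0;0 0 0 0 0 0 0"
}}

```text
time_s: 3.85
ee_pos: [457.4, 412.3, 200.3]
ee_rot: [[-0.001, -0.055, -0.998], [0.012, -0.998, 0.055], [-1.0, -0.012, 0.002]]
contact_force: [-0.4, -0.5, 0.2]
finger_gap: 1.001
```

```bash
python3 d.py 456 422.5 81 3.1
```

```text
t 3.9 pos [457.4 412.3 200.3] q6 -1.04 F [-0.4 -0.5  0.2] gap 1.001
rotvec tool [-0.014  0.002  0.012] shift cm (now axes) [11.94 -0.87  0.17] (after turn) [11.93 -1.01  0.18]
```

Emit:
{"api": "send_rows", "payload": {
  "moves": "0 -0.5 0.1 -0.014 0 0.012 0;0 -0.5 0.1 0 0 0 0;3 0 0 0 0 0 0;3 0 0 0 0 0 0;3 0 0 0 0 0 0;1.5 0 0 0 0 0 0;1.4 0 0 0 0 0 0;0 0 0 0 0 0 0"
}}

```text
time_s: 4.52
ee_pos: [463.7, 426.3, 86.6]
ee_rot: [[0.011, -0.042, -0.999], [0.012, -0.999, 0.042], [-1.0, -0.012, -0.011]]
contact_force: [-0.4, -1.0, -0.6]
finger_gap: 0.999
```

```bash
python3 d.py 456 422.5 81 3.1
```

```text
t 4.5 pos [463.7 426.3  86.6] q6 -1.05 F [-0.4 -1.  -0.6] gap 0.999
rotvec tool [-0.001 -0.011  0.012] shift cm (now axes) [0.55 0.42 0.76] (after turn) [0.56 0.41 0.76]
```

Emit:
{"api": "send_rows", "payload": {
  "moves": "0.6 0.4 0.75 0 -0.011 0.012 0;0 0 0 0 0 0 0;0 0 0 0 0 0 255;0 0 0 0 0 0 255;0 0 0 0 0 0 255;0 0 0 0 0 0 255;0 0 0 0 0 0 255;0 0 0 0 0 0 255;0 0 0 0 0 0 255;0 0 0 0 0 0 255",
  "force": 30
}}

```text
time_s: 5.35
ee_pos: [457.8, 425.4, 86.2]
ee_rot: [[0.005, -0.041, -0.999], [0.007, -0.999, 0.041], [-1.0, -0.007, -0.004]]
contact_force: [0.3, 0.0, -2.0]
finger_gap: 0.76
```

Emit:
{"api": "send_rows", "payload": {
  "moves": "-2 0 0 0 0 0 255;-3 0 0 0 0 0 255;-3 0 0 0 0 0 255;-2 0 0 0 0 0 255;0 2 -0.7 0 0 0 255;0 3 -1 0 0 0 255;0 3 -1 0 0 0 255;0 3 -1 0 0 0 255;0 3 -1 0 0 0 255;0 3 -1 0 0 0 255;0 3 -1 0 0 0 255;0 3 -1 0 0 0 255;0 3 -1 0 0 0 255;0 3 -1 0 0 0 255;0 3 -1 0 0 0 255;0 1.5 -0.5 0 0 0 255;0 0 0 0 0 0 255;0 0 0 0 0 0 255"
}}

```text
time_s: 6.85
ee_pos: [556.9, 68.9, 184.8]
ee_rot: [[-0.001, -0.04, -0.999], [0.002, -0.999, 0.04], [-1.0, -0.002, 0.001]]
contact_force: [-0.2, -0.2, -2.2]
finger_gap: 0.759
```

```bash
python3 d.py 562 83.6 150 3.1016
```

```text
t 6.8 pos [556.9  68.9 184.8] q6 -0.45 F [-0.2 -0.2 -2.2] gap 0.759
rotvec tool [-0.     0.001  0.002] shift cm (now axes) [ 3.49 -1.48 -0.46] (after turn) [ 3.48 -1.49 -0.45]
```

Emit:
{"api": "send_rows", "payload": {
  "moves": "0.5 -0.8 -0.25 0 0 0 255;1 -0.7 -0.2 0 0 0 255;1 0 0 0 0 0 255;1 0 0 0 0 0 255;0 0 0 0 0 0 255;0 0 0 0 0 0 255"
}}

```text
time_s: 7.35
ee_pos: [561.0, 90.7, 144.6]
ee_rot: [[-0.003, -0.034, -0.999], [0.002, -0.999, 0.034], [-1.0, -0.002, 0.003]]
contact_force: [0.1, 1.0, -1.5]
finger_gap: 0.756
```

Run:
```python
from h import *
from d import plan
plan(562,83.6,103,3.1016)
t=cam("top");s=cam("scene")
a=cv2.resize(t[0][150:250,270:400],None,fx=3,fy=3,interpolation=cv2.INTER_CUBIC)
b=cv2.resize(s[0][130:250,240:390],None,fx=2.6,fy=2.6,interpolation=cv2.INTER_CUBIC)
o=np.zeros((320,790,3),np.uint8);o[:300,:390]=a;o[:b.shape[0],400:400+b.shape[1]]=b
cv2.imwrite('pics/e1.png',o[:,:,::-1])
```

```text
t 7.3 pos [561.   90.7 144.6] q6 -0.47 F [ 0.1  1.  -1.5] gap 0.756
rotvec tool [0.006 0.003 0.002] shift cm (now axes) [ 4.16  0.72 -0.14] (after turn) [ 4.16  0.71 -0.13]
```

View pics/e1.png

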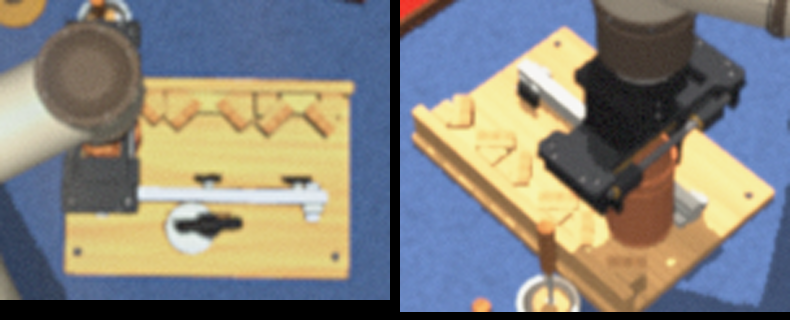

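Emit:
{"api": "send_rows", "payload": {
  "moves": "0.5 0.65 -0.1 0.006 0 0 255;0.5 0 0 0 0 0 255;0 0 0 0 0 0 255;0 0 0 0 0 0 255"
}}

```text
time_s: 7.78
ee_pos: [562.5, 83.9, 135.2]
ee_rot: [[-0.001, -0.04, -0.999], [0.003, -0.999, 0.04], [-1.0, -0.003, 0.001]]
contact_force: [0.2, 0.4, -1.4]
finger_gap: 0.76
```

```bash
python3 d.py 562 83.6 103 3.1016
```

```text
t 7.8 pos [562.5  83.9 135.2] q6 -0.47 F [ 0.2  0.4 -1.4] gap 0.76
rotvec tool [-0.     0.001  0.003] shift cm (now axes) [3.22 0.04 0.05] (after turn) [3.22 0.03 0.05]
```

Emit:
{"api": "send_rows", "payload": {
  "moves": "0.7 0 0 0 0 0 255;0.7 0 0 0 0 0 255;0.7 0 0 0 0 0 255;0.5 0 0 0 0 0 255;0.3 0 0 0 0 0 255;0 0 0 0 0 0 255;0 0 0 0 0 0 255"
}}

```text
time_s: 8.37
ee_pos: [562.4, 83.4, 102.9]
ee_rot: [[-0.001, -0.041, -0.999], [0.003, -0.999, 0.041], [-1.0, -0.003, 0.001]]
contact_force: [0.3, -0.4, -2.6]
finger_gap: 0.756
```

Emit:
{"api": "send_rows", "payload": {
  "moves": "0.1 0 0 0 0 0 255;0.1 0 0 0 0 0 255;0 0 0 0 0 0 255"
}}

```text
time_s: 8.62
ee_pos: [562.8, 83.5, 102.1]
ee_rot: [[0.0, -0.04, -0.999], [0.003, -0.999, 0.04], [-1.0, -0.003, 0.0]]
contact_force: [0.2, -0.7, -2.2]
finger_gap: 0.759
```

Emit:
{"api": "send_rows", "payload": {
  "moves": "0.12 0 0 0 0 0 255;0 0 0 0 0 0 255;0 0 0 0 0 0 0;0 0 0 0 0 0 0;0 0 0 0 0 0 0;0 0 0 0 0 0 0;0 0 0 0 0 0 0;-2 0 0 0 0 0 0;-3 0 0 0 0 0 0;-3 0 0 0 0 0 0;-2 0 0 0 0 0 0;0 -3 0 0 0 0 0;0 -3 2 0 0 0 0;0 -3 2 0 0 0 0;0 -3 2 0 0 0 0;0 -2 2 0 0 0 0;0 -1.5 3 0 0 0 0;0 0 2 0 0 0 0;0 0 0 0 0 0 0"
}}

```text
time_s: 10.2
ee_pos: [438.8, 250.8, 207.9]
ee_rot: [[0.01, -0.045, -0.999], [0.008, -0.999, 0.045], [-1.0, -0.008, -0.009]]
contact_force: [0.0, -0.1, 0.0]
finger_gap: 1.001
```

Run:
```python
from h import *
from d import plan
plan(378.3,269,81,3.1)
t=cam("top");s=cam("scene")
a=cv2.resize(t[0][150:270,230:400],None,fx=2.3,fy=2.3,interpolation=cv2.INTER_CUBIC)
b=cv2.resize(s[0][130:250,240:390],None,fx=2.6,fy=2.6,interpolation=cv2.INTER_CUBIC)
o=np.zeros((320,790,3),np.uint8);o[:a.shape[0],:a.shape[1]]=a;o[:b.shape[0],400:400+b.shape[1]]=b
cv2.imwrite('pics/e2.png',o[:,:,::-1])
# copper check of middle beaker in scene vs first picture
s0=cv2.imread('pics/scene0.png')[:,:,::-1]; print("moved? diff",np.abs(s0[190:240,410:455].astype(int)-s[0][190:240,410:455]).mean())
```

```text
t 10.2 pos [438.8 250.8 207.9] q6 -0.89 F [ 0.  -0.1  0. ] gap 1.001
rotvec tool [-0.004 -0.009  0.008] shift cm (now axes) [12.65 -1.44  6.24] (after turn) [12.69 -1.56  6.12]
moved? diff 31.891703703703705
```

View pics/e2.png

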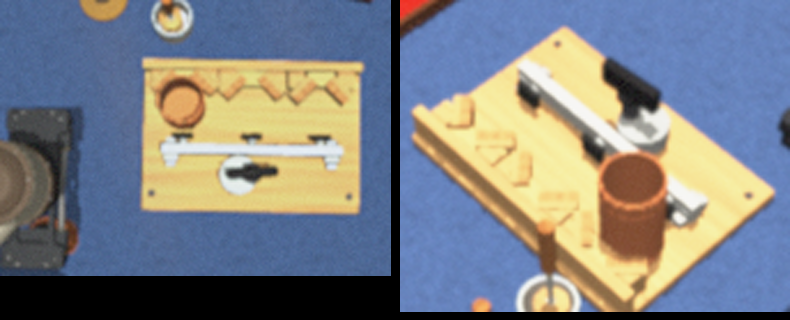

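Emit:
{"api": "send_rows", "payload": {
  "moves": "0 -0.8 3 -0.004 -0.009 0.008 0;0 -0.7 3 0 0 0 0;3 0 0 0 0 0 0;3 0 0 0 0 0 0;0 0 0 0 0 0 0;0 0 0 0 0 0 0"
}}

```text
time_s: 10.8
ee_pos: [388.3, 270.8, 149.5]
ee_rot: [[0.011, -0.048, -0.999], [0.007, -0.999, 0.048], [-1.0, -0.007, -0.011]]
contact_force: [-0.4, 0.1, 0.0]
finger_gap: 0.998
```

Run:
```python
from h import *
from d import plan
plan(378.3,269,66,3.1)
s=cam("scene")[0].astype(int); t=cam("top")[0]
for n,i,b in(("scene",s,(190,240,405,465)),("top",t.astype(int),(235,275,230,280))):
    i=i[b[0]:b[1],b[2]:b[3]]; m=(i[...,0]>i[...,2]+40)
    y,x=np.nonzero(m); print(n,m.sum(),x.min()+b[2],x.max()+b[2],y.min()+b[0],y.max()+b[0])
    i=cv2.imread(f'pics/{n}0.png')[:,:,::-1].astype(int)[b[0]:b[1],b[2]:b[3]]; m=(i[...,0]>i[...,2]+40)
    y,x=np.nonzero(m); print(n,m.sum(),x.min()+b[2],x.max()+b[2],y.min()+b[0],y.max()+b[0])
```

```text
t 10.8 pos [388.3 270.8 149.5] q6 -1.01 F [-0.4  0.1  0. ] gap 0.998
rotvec tool [-0.007 -0.011  0.007] shift cm (now axes) [8.34 0.28 1.08] (after turn) [8.35 0.22 0.99]
scene 608 419 447 198 233
scene 829 419 447 195 233
top 116 254 262 245 261
top 336 241 262 244 263
```

Emit:
{"api": "send_rows", "payload": {
  "moves": "0 0.22 1 -0.007 -0.011 0.007 0;2 0 0 0 0 0 0;2.5 0 0 0 0 0 0;2.5 0 0 0 0 0 0;1 0 0 0 0 0 0;0 0 0 0 0 0 0;0 0 0 0 0 0 0"
}}

```text
time_s: 11.48
ee_pos: [383.2, 274.3, 77.2]
ee_rot: [[0.011, -0.043, -0.999], [0.016, -0.999, 0.044], [-1.0, -0.017, -0.01]]
contact_force: [-0.6, -0.1, 0.0]
finger_gap: 0.999
```

```bash
python3 d.py 378.3 269 66 3.1
```

```text
t 11.5 pos [383.2 274.3  77.2] q6 -1.01 F [-0.6 -0.1  0. ] gap 0.999
rotvec tool [-0.002 -0.01   0.017] shift cm (now axes) [1.1  0.57 0.48] (after turn) [1.12 0.55 0.47]
```

Emit:
{"api": "send_rows", "payload": {
  "moves": "0.7 0.5 0.45 0 -0.01 0.017 0;0.4 0 0 0 0 0 0;0 0 0 0 0 0 0;0 0 0 0 0 0 255;0 0 0 0 0 0 255;0 0 0 0 0 0 255;0 0 0 0 0 0 255;0 0 0 0 0 0 255;0 0 0 0 0 0 255;0 0 0 0 0 0 255;0 0 0 0 0 0 255;0 0 0 0 0 0 255"
}}

```text
time_s: 12.48
ee_pos: [379.7, 271.6, 70.2]
ee_rot: [[0.004, -0.043, -0.999], [0.006, -0.999, 0.043], [-1.0, -0.006, -0.004]]
contact_force: [0.1, -0.1, -0.5]
finger_gap: 0.688
```

Emit:
{"api": "send_rows", "payload": {
  "moves": "-2 0 0 0 0 0 255;-3 0 0 0 0 0 255;-3 0 0 0 0 0 255;-3 0 -1 0 0 0 255;-2 2 -1 0 0 0 255;0 3 -0.7 0 0 0 255;0 3 -0.5 0 0 0 255;0 3 0 0 0 0 255;0 3 0 0 0 0 255;0 3 0 0 0 0 255;0 3 0 0 0 0 255;0 3 0 0 0 0 255;0 2 0 0 0 0 255;0 1 -1 0 0 0 255;0 1 -3 0 0 0 255;0 0 -3 0 0 0 255;0 0 -3 0 0 0 255;0 0 -2 0 0 0 255;0 0 0 0 0 0 255;0 0 0 0 0 0 255"
}}

```text
time_s: 14.15
ee_pos: [519.5, -21.4, 201.2]
ee_rot: [[-0.002, -0.046, -0.999], [0.003, -0.999, 0.046], [-1.0, -0.003, 0.002]]
contact_force: [0.7, 0.2, -1.6]
finger_gap: 0.691
```

```bash
python3 d.py 557.2 -16.5 150 3.1016
```

```text
t 14.2 pos [519.5 -21.4 201.2] q6 -0.31 F [ 0.7  0.2 -1.6] gap 0.691
rotvec tool [-0.006  0.002  0.003] shift cm (now axes) [ 5.11 -0.64 -3.75] (after turn) [ 5.12 -0.64 -3.74]
```

Emit:
{"api": "send_rows", "payload": {
  "moves": "0 -0.3 -2 -0.006 0 0 255;0.5 -0.3 -1.7 0 0 0 255;2 0 0 0 0 0 255;2 0 0 0 0 0 255;0.6 0 0 0 0 0 255;0 0 0 0 0 0 255;0 0 0 0 0 0 255"
}}

```text
time_s: 14.73
ee_pos: [552.1, -16.3, 147.9]
ee_rot: [[-0.007, -0.039, -0.999], [0.003, -0.999, 0.039], [-1.0, -0.003, 0.007]]
contact_force: [-0.9, -0.7, -1.4]
finger_gap: 0.693
```

```bash
python3 d.py 557.2 -16.5 86.2 3.1016
```

```text
t 14.7 pos [552.1 -16.3 147.9] q6 -0.3 F [-0.9 -0.7 -1.4] gap 0.693
rotvec tool [0.001 0.007 0.003] shift cm (now axes) [ 6.17  0.01 -0.56] (after turn) [ 6.17 -0.   -0.51]
```

Emit:
{"api": "send_rows", "payload": {
  "moves": "1 0 -0.5 0 0.007 0.003 255;1 0 0 0 0 0 255;1 0 0 0 0 0 255;1 0 0 0 0 0 255;0.5 0 0 0 0 0 255;0 0 0 0 0 0 255;0 0 0 0 0 0 255"
}}

```text
time_s: 15.32
ee_pos: [557.3, -16.1, 104.6]
ee_rot: [[0.006, -0.037, -0.999], [0.001, -0.999, 0.037], [-1.0, -0.001, -0.006]]
contact_force: [0.6, 0.2, -2.1]
finger_gap: 0.69
```

```bash
python3 d.py 557.2 -16.5 86.2 3.1016
```

```text
t 15.3 pos [557.3 -16.1 104.6] q6 -0.3 F [ 0.6  0.2 -2.1] gap 0.69
rotvec tool [ 0.003 -0.006  0.001] shift cm (now axes) [1.84 0.05 0.02] (after turn) [1.84 0.04 0.01]
```

Emit:
{"api": "send_rows", "payload": {
  "moves": "0.8 0 0 0 0 0 255;0.6 0 0 0 0 0 255;0.4 0 0 0 0 0 255;0.15 0 0 0 0 0 255;0 0 0 0 0 0 255;0 0 0 0 0 0 255;0 0 0 0 0 0 0;0 0 0 0 0 0 0;0 0 0 0 0 0 0;0 0 0 0 0 0 0;0 0 0 0 0 0 0;-2 0 0 0 0 0 0;-3 0 0 0 0 0 0;-3 0 0 0 0 0 0;-2 0 0 -0.1 0 0 0;0 -0.2 3 0 0 0 0;0 0 3 0 0 0 0;0 0 2.6 0 0 0 0;0 0 0 0 0 0 0;0 0 0 0 0 0 0"
}}

```text
time_s: 16.98
ee_pos: [470.8, -20.3, 190.4]
ee_rot: [[0.013, 0.069, -0.998], [-0.0, -0.998, -0.069], [-1.0, 0.001, -0.013]]
contact_force: [0.7, -0.5, -0.4]
finger_gap: 1.0
```

Run:
```python
from h import *
from d import plan
plan(462.5,-15,97,3.2)
s=cam("scene")
b=s[0][110:280,230:410]
crop(s[0],230,110,420,290,3,'pics/f1.png')
```

```text
t 17.0 pos [470.8 -20.3 190.4] q6 -0.24 F [ 0.7 -0.5 -0.4] gap 1.0
rotvec tool [ 0.011 -0.013 -0.001] shift cm (now axes) [ 9.33 -0.59  0.91] (after turn) [ 9.34 -0.57  0.8 ]
```

View pics/f1.png

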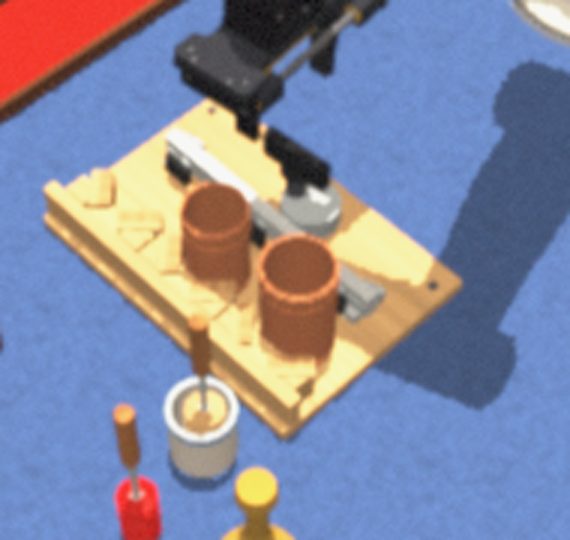

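Emit:
{"api": "send_rows", "payload": {
  "moves": "0 -0.55 0.8 0.011 -0.013 0 110;1.5 0 0 0 0 0 110;1.5 0 0 0 0 0 110;1.5 0 0 0 0 0 110;0 0 0 0 0 0 110;0 0 0 0 0 0 110;0 0 0 0 0 0 110"
}}

```text
time_s: 17.62
ee_pos: [466.0, -12.9, 144.2]
ee_rot: [[-0.001, 0.054, -0.999], [-0.001, -0.999, -0.054], [-1.0, 0.001, 0.001]]
contact_force: [-0.4, 0.1, -0.1]
finger_gap: 0.598
```

```bash
python3 d.py 462.5 -15 97 3.2
```

```text
t 17.6 pos [466.  -12.9 144.2] q6 -0.27 F [-0.4  0.1 -0.1] gap 0.598
rotvec tool [-0.004  0.001 -0.001] shift cm (now axes) [4.72 0.19 0.35] (after turn) [4.72 0.19 0.36]
```

Emit:
{"api": "send_rows", "payload": {
  "moves": "1 0.15 0.35 0 0 0 110;1.5 0 0 0 0 0 110;1.2 0 0 0 0 0 110;0.9 0 0 0 0 0 110;0 0 0 0 0 0 110;0 0 0 0 0 0 110;0 0 0 0 0 0 255;0 0 0 0 0 0 255;0 0 0 0 0 0 255;0 0 0 0 0 0 255;0 0 0 0 0 0 255;0 0 0 0 0 0 255;0 0 0 0 0 0 255;0 0 0 0 0 0 255",
  "force": 10
}}

```text
time_s: 18.78
ee_pos: [460.2, -13.6, 103.7]
ee_rot: [[-0.007, 0.049, -0.999], [0.0, -0.999, -0.049], [-1.0, -0.001, 0.007]]
contact_force: [3.4, -1.2, -5.9]
finger_gap: 0.163
```

Emit:
{"api": "send_rows", "payload": {
  "moves": "0 0 0 0 0 0 255;0 0 -0.2 0 0 0 255;0 0 0 0.1 0 0 255;0 0 0 0.1 0 0 255;0 0 0 0.1 0 0 255;0 0 0 0.1 0 0 255;0 0 0 0.1 0 0 255;0 0 0 0.1 0 0 255;0 0 0 0 0 0 255",
  "force": 55
}}

```text
time_s: 19.53
ee_pos: [461.8, -14.1, 103.7]
ee_rot: [[-0.009, -0.543, -0.84], [-0.001, -0.84, 0.543], [-1.0, 0.005, 0.007]]
contact_force: [-1.2, 0.1, -1.5]
finger_gap: 0.16
```

```bash
python3 d.py 462.5 -15 103 1.6; python3 -c "
from h import *;print(sensors.sense()['torque'])"
```

```text
t 19.5 pos [461.8 -14.1 103.7] q6 -0.89 F [-1.2  0.1 -1.5] gap 0.16
rotvec tool [ 0.968  0.004 -0.008] shift cm (now axes) [ 0.07  0.04 -0.11] (after turn) [ 0.07 -0.06 -0.1 ]
[ 0.15442923  0.25683904 -0.0666771 ]
```

Emit:
{"api": "send_rows", "payload": {
  "moves": "0 0 0 0.1 0 0 255;0 0 0 0.1 0 0 255;0 0 0 0.1 0 0 255;0 0 0 0.1 0 0 255;0 0 0 0.1 0 0 255;0 0 0 0.1 0 0 255;0 0 0 0.1 0 0 255;0 0 0 0.1 0 0 255;0 0 0 0.1 0 0 255;0 0 0 0 0 0 255;0 0 0 0 0 0 255"
}}

```text
time_s: 20.45
ee_pos: [462.9, -15.9, 103.7]
ee_rot: [[-0.008, -0.995, -0.103], [-0.005, -0.103, 0.995], [-1.0, 0.009, -0.004]]
contact_force: [-2.0, -1.1, -0.3]
finger_gap: 0.156
```

```bash
python3 d.py 461.8 -14.1 103 1.56; python3 -c "
from h import *;print(sensors.sense()['torque'])"
```

```text
t 20.4 pos [462.9 -15.9 103.7] q6 -1.79 F [-2.  -1.1 -0.3] gap 0.156
rotvec tool [ 0.114 -0.005 -0.009] shift cm (now axes) [0.07 0.09 0.19] (after turn) [0.07 0.11 0.18]
[0.20669325 0.08211821 0.15299282]
```

Emit:
{"api": "send_rows", "payload": {
  "moves": "0 0.1 0.15 0.1 0 0 255;0 0 0 0 0 0 255;0 0 0 0 0 0 255;0 0 0 0 0 0 110;0 0 0 0 0 0 110;0 0 0 0 0 0 110;0 0 0 0 0 0 110;-2 0 0 0 0 0 110;-3 0 0 0 0 0 110;-3 0 0 0 0 0 110;-3 0 0 0 0 0 110;-2 0 0 0 0 0 110;0 3 0 0 0 0 110;0 3 0 0 0 0 110;0 2 0 0 0 0 110;0 0 0 0 0 0 110"
}}

```text
time_s: 21.78
ee_pos: [385.5, -15.2, 243.1]
ee_rot: [[0.001, -1.0, -0.022], [-0.006, -0.022, 1.0], [-1.0, -0.001, -0.006]]
contact_force: [0.3, 0.7, 0.0]
finger_gap: 0.564
```

Run:
```python
from h import *
from d import plan
plan(690,93.6,230,1.56)
t=cam("top");s=cam("scene")
a=cv2.resize(t[0][140:250,280:400],None,fx=3.2,fy=3.2,interpolation=cv2.INTER_CUBIC)
b=cv2.resize(s[0][120:270,230:400],None,fx=2.35,fy=2.35,interpolation=cv2.INTER_CUBIC)
o=np.zeros((360,800,3),np.uint8);o[:a.shape[0],:a.shape[1]]=a;o[:b.shape[0],400:400+b.shape[1]]=b
cv2.imwrite('pics/g1.png',o[:,:,::-1])
```

```text
t 21.8 pos [385.5 -15.2 243.1] q6 -1.94 F [0.3 0.7 0. ] gap 0.564
rotvec tool [ 0.033 -0.006  0.001] shift cm (now axes) [  1.28 -30.68  10.22] (after turn) [  1.31 -30.33  11.21]
```

View pics/g1.png

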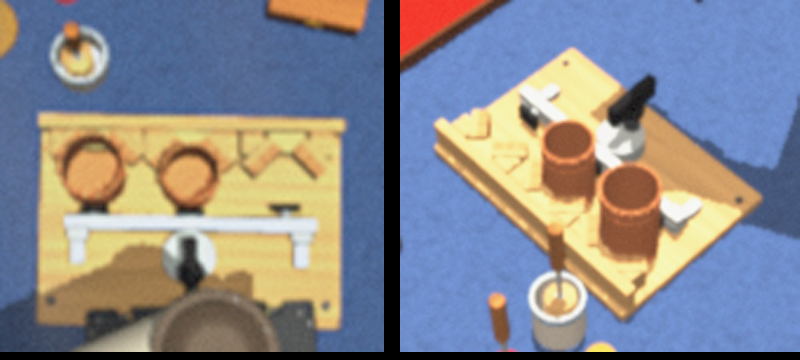

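The bar is closed, its buffers are pressed against both beakers, and the T-handle points along +x towards the beakers. Next is the brush.

Emit:
{"api": "send_rows", "payload": {
  "moves": "0 -2 0.5 0.03 0 0 110;0 -3 1 0 0 0 110;0 -3 1 0 0 0 110;0 -3 1 0 0 0 110;0 -3 1 0 0 0 110;0 -3 1 0 0 0 110;0 -3 1 0 0 0 110;0 -3 1 0 0 0 110;0 -3 1 0 0 0 110;0 -2 1 0 0 0 110;0 -1 1 0 0 0 110;0 0 0.5 0 0 0 110;0 0 0 0 0 0 110;0 0 0 0 0 0 110"
}}

```text
time_s: 23.05
ee_pos: [705.7, 98.2, 229.1]
ee_rot: [[-0.002, -1.0, 0.008], [-0.012, 0.008, 1.0], [-1.0, 0.002, -0.012]]
contact_force: [-0.7, -0.4, 0.7]
finger_gap: 0.568
```

Run:
```python
from h import *
from d import plan
plan(689,95,220,1.56)
t=cam("top");s=cam("scene")
a=lambda u,v:(280+(u+.5)/3.2-.5,140+(v+.5)/3.2-.5)
b=lambda u,v:(230+(u-400+.5)/2.35-.5,120+(v+.5)/2.35-.5)
for n,p,q,z in(("T",(93.5,169),(630,196),126),("M",(189.5,174),(568,142),111)): print(n,onz(t,*a(*p),z).round(1),onz(s,*b(*q),z).round(1))
print(onz(t,*a(80,56),70),onz(s,*b(558,295),70))
```

```text
t 23.1 pos [705.7  98.2 229.1] q6 -1.95 F [-0.7 -0.4  0.7] gap 0.568
rotvec tool [ 0.003 -0.012 -0.002] shift cm (now axes) [ 0.91  1.66 -0.32] (after turn) [ 0.91  1.67 -0.34]
T [563.9  77.4 126. ] [575.3  89.6 126. ]
M [558.5 -17.8 111. ] [561.5 -14.7 111. ]
[689.04026422  91.0866117   70.        ] [687.93080885  94.34104491  70.        ]
```

Emit:
{"api": "send_rows", "payload": {
  "moves": "0 1.5 -0.3 0 -0.012 0 110;1.5 0 0 0 0 0 110;1.5 0 0 0 0 0 110;1 0 0 0 0 0 110;0 0 0 0 0 0 110;0 0 0 0 0 0 110"
}}

```text
time_s: 23.65
ee_pos: [687.3, 92.0, 194.6]
ee_rot: [[0.005, -1.0, 0.009], [0.002, 0.009, 1.0], [-1.0, -0.005, 0.002]]
contact_force: [-0.0, -0.3, 0.3]
finger_gap: 0.566
```

Run:
```python
from h import *
from d import plan
plan(689,95,171,1.56)
s=cam("scene")
crop(s[0],220,150,380,300,3.5,'pics/h1.png')
```

```text
t 23.6 pos [687.3  92.  194.6] q6 -1.95 F [-0.  -0.3  0.3] gap 0.566
rotvec tool [0.002 0.002 0.005] shift cm (now axes) [ 2.36 -0.16  0.3 ] (after turn) [ 2.36 -0.17  0.3 ]
```

View pics/h1.png

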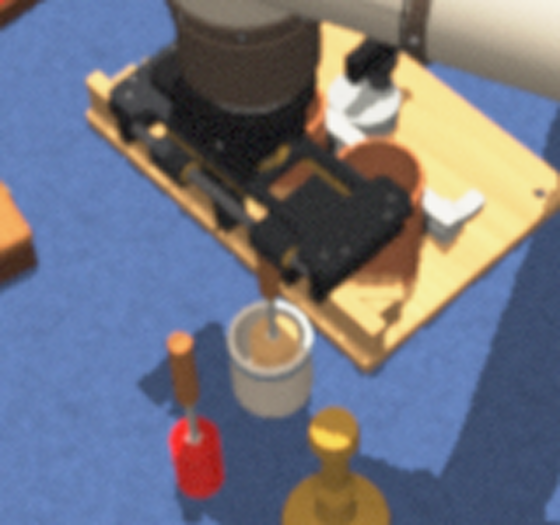

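Emit:
{"api": "send_rows", "payload": {
  "moves": "1 -0.1 0.2 0 0 0 110;1 0 0 0 0 0 110;0.5 0 0 0 0 0 110;0 0 0 0 0 0 110;0 0 0 0 0 0 110;0 0 0 0 0 0 255;0 0 0 0 0 0 255;0 0 0 0 0 0 255;0 0 0 0 0 0 255;0 0 0 0 0 0 255;0 0 0 0 0 0 255",
  "force": 25
}}

```text
time_s: 24.62
ee_pos: [690.2, 94.8, 169.7]
ee_rot: [[0.01, -1.0, 0.009], [0.003, 0.009, 1.0], [-1.0, -0.01, 0.003]]
contact_force: [0.3, 0.6, 0.8]
finger_gap: 0.199
```

```bash
python3 d.py 689 95 300 1.56
```

```text
t 24.6 pos [690.2  94.8 169.7] q6 -1.95 F [0.3 0.6 0.8] gap 0.199
rotvec tool [0.002 0.003 0.01 ] shift cm (now axes) [-1.303e+01 -1.000e-02  6.000e-02] (after turn) [-13.03   0.12   0.02]
```

Emit:
{"api": "send_rows", "payload": {
  "moves": "0 0 0 0 0 0 255;-2 0 0 0 0 0 255;-3 0 0 0 0 0 255;-3 0 0 0 0 0 255;-3 0 0 0 0 0 255;-2.5 0 0 0 0 0 255;0 2 -0.2 0 0 0 255;0 3 -0.3 0 0 0 255;0 3 -0.3 0 0 0 255;0 2 -0.3 0 0 0 255;0 1.5 -0.1 0 0 0 255;0 0 0 0 0 0 255;0 0 0 0 0 0 255"
}}

```text
time_s: 25.7
ee_pos: [568.1, 82.3, 307.9]
ee_rot: [[0.006, -1.0, 0.011], [0.004, 0.011, 1.0], [-1.0, -0.006, 0.004]]
contact_force: [0.4, 0.2, -0.4]
finger_gap: 0.176
```

Run:
```python
from h import *
from d import plan
plan(568.5,82,182,1.56)
s=cam("scene");t=cam("top")
a=cv2.resize(t[0][110:240,270:400],None,fx=2.6,fy=2.6,interpolation=cv2.INTER_CUBIC)
b=cv2.resize(s[0][120:270,230:400],None,fx=2.6,fy=2.6,interpolation=cv2.INTER_CUBIC)
o=np.zeros((400,800,3),np.uint8);o[:a.shape[0],:a.shape[1]]=a;o[:b.shape[0],350:350+b.shape[1]]=b
cv2.imwrite('pics/i1.png',o[:,:,::-1])
```

```text
t 25.7 pos [568.1  82.3 307.9] q6 -2.01 F [ 0.4  0.2 -0.4] gap 0.176
rotvec tool [0.    0.004 0.006] shift cm (now axes) [12.59  0.03 -0.08] (after turn) [12.59 -0.04 -0.03]
```

View pics/i1.png

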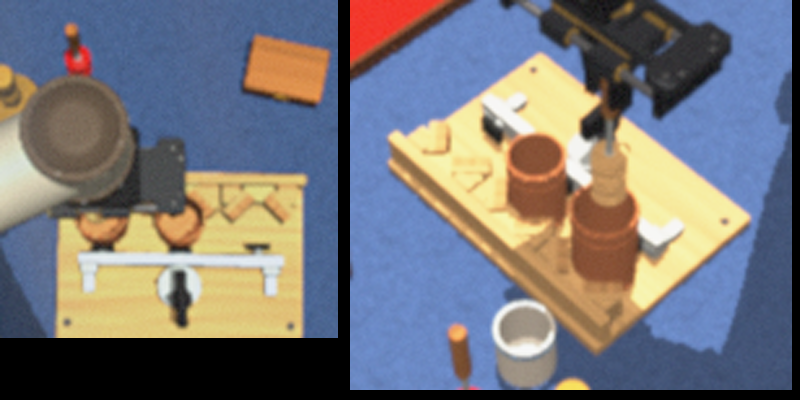

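Emit:
{"api": "send_rows", "payload": {
  "moves": "2 0 0 0 0 0 255;2.5 0 0 0 0 0 255;2.5 0 0 0 0 0 255;2 0 0 0 0 0 255;1.5 0 0 0 0 0 255;1 0 0 0 0 0 255;0.5 0 0 0 0 0 255;0 0 0 0 0 0 255;0 0 0 0 0 0 255"
}}

```text
time_s: 26.55
ee_pos: [579.6, 84.1, 181.8]
ee_rot: [[0.012, -1.0, 0.013], [0.003, 0.013, 1.0], [-1.0, -0.011, 0.003]]
contact_force: [1.2, 0.1, -0.7]
finger_gap: 0.18
```

Emit:
{"api": "send_rows", "payload": {
  "moves": "0 0.9 0 0 0 0.012 255;0 0 0 0 0 0 255;-2 0 0 0 0 0 255;-2 0 0 0 0 0 255;-1.5 0 0 0 0 0 255;0 0 0 0 0 0 255"
}}

```text
time_s: 27.05
ee_pos: [570.1, 84.4, 241.6]
ee_rot: [[0.002, -1.0, 0.013], [0.005, 0.013, 1.0], [-1.0, -0.002, 0.005]]
contact_force: [0.9, 0.4, 0.7]
finger_gap: 0.177
```

```bash
python3 d.py 568.5 82 182 1.56
```

```text
t 27.1 pos [570.1  84.4 241.6] q6 -2.01 F [0.9 0.4 0.7] gap 0.177
rotvec tool [-0.002  0.005  0.002] shift cm (now axes) [ 5.96  0.17 -0.27] (after turn) [ 5.96  0.16 -0.24]
```

Brush end is about 60 mm above the underside at this point. Down again, then out to the middle beaker.

Emit:
{"api": "send_rows", "payload": {
  "moves": "1.5 0.1 -0.2 0 0.005 0 255;1.5 0.2 0 0 0 0 255;1.5 0.2 0 0 0 0 255;1 0 0 0 0 0 255;0.5 0 0 0 0 0 255;0 0 0 0 0 0 255;0 0 0 0 0 0 255"
}}

```text
time_s: 27.63
ee_pos: [565.0, 83.2, 181.8]
ee_rot: [[0.01, -1.0, 0.013], [0.005, 0.013, 1.0], [-1.0, -0.01, 0.005]]
contact_force: [0.9, 1.4, 0.3]
finger_gap: 0.181
```

Emit:
{"api": "send_rows", "payload": {
  "moves": "-2 0 0 0 0.005 0.01 255;-3 0 0 0 0 0 255;-3 0 0 0 0 0 255;-3 0 0 0 0 0 255;-1.5 0 0 0 0 0 255;0 0 -2 0 0 0 255;0 0 -3 0 0 0 255;0 0 -3 0 0 0 255;0 0 -2 0 0 0 255;0 0 0 0 0 0 255;0 0 0 0 0 0 255"
}}

```text
time_s: 28.55
ee_pos: [565.9, -19.6, 321.5]
ee_rot: [[0.015, -1.0, 0.01], [0.003, 0.01, 1.0], [-1.0, -0.015, 0.003]]
contact_force: [0.1, 0.0, -0.9]
finger_gap: 0.178
```

```bash
python3 d.py 561.5 -17.5 182 1.56
```

```text
t 28.6 pos [565.9 -19.6 321.5] q6 -1.83 F [ 0.1  0.  -0.9] gap 0.178
rotvec tool [0.001 0.003 0.015] shift cm (now axes) [13.94  0.64  0.16] (after turn) [13.95  0.44  0.2 ]
```

Emit:
{"api": "send_rows", "payload": {
  "moves": "0 0.45 0.2 0 0.003 0.015 255;2 0 0 0 0 0 255;2.5 0.1 0 0 0 0 255;2.5 0.1 0 0 0 0 255;0 0 0 0 0 0 255;0 0 0 0 0 0 255"
}}

```text
time_s: 29.05
ee_pos: [560.2, -12.6, 253.2]
ee_rot: [[0.004, -1.0, 0.005], [0.001, 0.005, 1.0], [-1.0, -0.004, 0.001]]
contact_force: [-0.3, -0.2, 0.0]
finger_gap: 0.176
```

```bash
python3 d.py 561.5 -17.5 182 1.56
```

```text
t 29.1 pos [560.2 -12.6 253.2] q6 -1.84 F [-0.3 -0.2  0. ] gap 0.176
rotvec tool [0.006 0.001 0.004] shift cm (now axes) [ 7.12 -0.1  -0.5 ] (after turn) [ 7.12 -0.14 -0.49]
```

Emit:
{"api": "send_rows", "payload": {
  "moves": "0.5 0 -0.45 0 0 0.004 255;1.5 0.1 0 0 0 0 255;2 0.1 0 0 0 0 255;1.5 0 0 0 0 0 255;1 0 0 0 0 0 255;0.6 0 0 0 0 0 255;0 0 0 0 0 0 255;0 0 0 0 0 0 255"
}}

```text
time_s: 29.72
ee_pos: [565.4, -14.7, 189.4]
ee_rot: [[0.017, -1.0, -0.001], [0.002, -0.001, 1.0], [-1.0, -0.017, 0.002]]
contact_force: [1.0, 0.2, 0.2]
finger_gap: 0.175
```

Emit:
{"api": "send_rows", "payload": {
  "moves": "0.6 0.3 0 0 0 0.015 255;0.2 0 0 0 0 0 255;0 0 0 0 0 0 255;0 0 0 0 0 0 255"
}}

```text
time_s: 30.05
ee_pos: [564.0, -14.5, 183.5]
ee_rot: [[0.005, -1.0, -0.001], [0.002, -0.001, 1.0], [-1.0, -0.005, 0.002]]
contact_force: [-0.7, 0.0, -0.4]
finger_gap: 0.175
```

Emit:
{"api": "send_rows", "payload": {
  "moves": "-1.5 0 0 0 0 0 255;-2 0 0 0 0 0 255;-1 0 0 0 0 0 255;0 0 0 0 0 0 255"
}}

```text
time_s: 30.38
ee_pos: [563.5, -14.8, 229.9]
ee_rot: [[0.004, -1.0, -0.001], [0.002, -0.001, 1.0], [-1.0, -0.004, 0.002]]
contact_force: [0.4, -0.1, -0.2]
finger_gap: 0.173
```

```bash
python3 d.py 561.5 -17.5 182 1.56
```

```text
t 30.4 pos [563.5 -14.8 229.9] q6 -1.83 F [ 0.4 -0.1 -0.2] gap 0.173
rotvec tool [0.012 0.002 0.004] shift cm (now axes) [ 4.79  0.22 -0.28] (after turn) [ 4.79  0.2  -0.28]
```

Emit:
{"api": "send_rows", "payload": {
  "moves": "1.3 0.2 -0.2 0 0 0 255;1.5 0.1 0 0 0 0 255;1.2 0 0 0 0 0 255;0.8 0 0 0 0 0 255;0 0 0 0 0 0 255;0 0 0 0 0 0 255"
}}

```text
time_s: 30.88
ee_pos: [562.1, -16.3, 181.5]
ee_rot: [[0.011, -1.0, -0.001], [0.004, -0.001, 1.0], [-1.0, -0.011, 0.004]]
contact_force: [-0.1, -0.2, 3.1]
finger_gap: 0.177
```

Emit:
{"api": "send_rows", "payload": {
  "moves": "-2 0 0 0 0.003 0.011 255;-3 0 0 0 0 0 255;-3 0 0 0 0 0 255;-3 0 0 0 0 0 255;-1 0 0 0 0 0 255;0 -2 1.7 0 0 0 255;0 -3 2.6 0 0 0 255;0 -3 2.6 0 0 0 255;0 -3 2.6 0 0 0 255;0 -1.5 1.3 0 0 0 255;0 0 0 0 0 0 255;0 0 0 0 0 0 255"
}}

```text
time_s: 31.88
ee_pos: [690.8, 95.2, 311.3]
ee_rot: [[0.003, -1.0, 0.002], [0.003, 0.002, 1.0], [-1.0, -0.003, 0.003]]
contact_force: [0.5, 0.0, -1.2]
finger_gap: 0.179
```

```bash
python3 d.py 690.2 94.8 170 1.56
```

```text
t 31.9 pos [690.8  95.2 311.3] q6 -1.94 F [ 0.5  0.  -1.2] gap 0.179
rotvec tool [0.009 0.003 0.003] shift cm (now axes) [14.13  0.11 -0.09] (after turn) [14.13  0.06 -0.04]
```

Emit:
{"api": "send_rows", "payload": {
  "moves": "2 0.1 0 0 0.003 0 255;2 0.1 0 0 0 0 255;1.5 0.1 0 0 0 0 255;0.5 0 0 0 0 0 255;0 0 0 0 0 0 255;0 0 0 0 0 0 255"
}}

```text
time_s: 32.38
ee_pos: [685.6, 92.3, 252.1]
ee_rot: [[0.005, -1.0, 0.004], [0.0, 0.004, 1.0], [-1.0, -0.005, 0.0]]
contact_force: [0.5, 0.0, -1.7]
finger_gap: 0.175
```

```bash
python3 d.py 690.2 94.8 170 1.56
```

```text
t 32.4 pos [685.6  92.3 252.1] q6 -1.94 F [ 0.5  0.  -1.7] gap 0.175
rotvec tool [0.007 0.    0.005] shift cm (now axes) [ 8.21 -0.42  0.25] (after turn) [ 8.21 -0.46  0.25]
```

Emit:
{"api": "send_rows", "payload": {
  "moves": "0 -0.45 0.25 0 0 0.005 255;1.5 0 0 0 0 0 255;1.5 0 0 0 0 0 255;0 0 0 0 0 0 255;1.5 0 0 0 0 0 255;1.5 0 0 0 0 0 255;1 0 0 0 0 0 255;0 0 0 0 0 0 255"
}}

```text
time_s: 33.05
ee_pos: [697.2, 94.9, 194.1]
ee_rot: [[0.02, -1.0, 0.004], [0.004, 0.004, 1.0], [-1.0, -0.02, 0.004]]
contact_force: [-0.1, -1.0, -1.5]
finger_gap: 0.177
```

```bash
python3 d.py 690.2 94.8 170 1.56
```

```text
t 33.0 pos [697.2  94.9 194.1] q6 -1.94 F [-0.1 -1.  -1.5] gap 0.177
rotvec tool [0.007 0.004 0.02 ] shift cm (now axes) [ 2.4   0.75 -0.02] (after turn) [ 2.41  0.7  -0.02]
```

Emit:
{"api": "send_rows", "payload": {
  "moves": "0.5 0.7 0 0 0.004 0.02 255;1 0.1 0 0 0 0 255;0.7 0 0 0 0 0 255;0.2 0 0 0 0 0 255;0 0 0 0 0 0 255;0 0 0 0 0 0 255"
}}

```text
time_s: 33.55
ee_pos: [691.1, 95.5, 171.9]
ee_rot: [[0.005, -1.0, 0.003], [0.0, 0.003, 1.0], [-1.0, -0.005, 0.0]]
contact_force: [0.3, 0.6, -1.0]
finger_gap: 0.177
```

Emit:
{"api": "send_rows", "payload": {
  "moves": "0.2 0 0 0 0 0 255;0 0 0 0 0 0 255;0 0 0 0 0 0 110;0 0 0 0 0 0 110;0 0 0 0 0 0 110;0 0 0 0 0 0 110;-1.5 0 0 0 0 0 110;-2 0 0 0 0 0 110;-2 0 0 0 0 0 110;-2 0 0 0 0 0 110;0 2 -1 0 0 0 110;0 3 -1.5 0 0 0 110;0 3 -1.5 0 0 0 110;0 3 -1.5 0 0 0 110;0 3 -1.5 0 0 0 110;0 3 -1.5 0 0 0 110;0 3 -1.5 0 0 0 110;0 3 -1 0 0 0 110;0 0 0 0 0 0 110;0 0 0 0 0 0 110"
}}

```text
time_s: 35.22
ee_pos: [451.3, -18.7, 248.1]
ee_rot: [[0.015, -1.0, 0.002], [0.002, 0.002, 1.0], [-1.0, -0.015, 0.002]]
contact_force: [0.6, -0.5, 0.3]
finger_gap: 0.563
```

Run:
```python
from h import *
from d import plan
plan(462,-15,104,1.59)
s=cam("scene")
crop(s[0],220,120,400,290,3.2,'pics/j1.png')
```

```text
t 35.2 pos [451.3 -18.7 248.1] q6 -1.9 F [ 0.6 -0.5  0.3] gap 0.563
rotvec tool [-0.021  0.002  0.015] shift cm (now axes) [14.43 -0.85  0.34] (after turn) [14.41 -1.08  0.35]
```

View pics/j1.png

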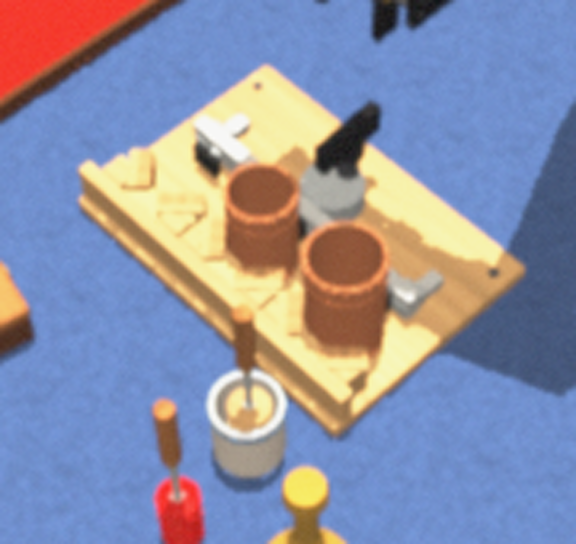

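Brush stands in the pot and the beakers are still clamped. Back to the knob.

Emit:
{"api": "send_rows", "payload": {
  "moves": "2 -1 0.35 -0.021 0 0.015 110;2.5 0.1 0 0 0 0 110;2.5 0.1 0 0 0 0 110;2 0 0 0 0 0 110;0 0 0 0 0 0 110;0 0 0 0 0 0 110"
}}

```text
time_s: 35.77
ee_pos: [469.1, -12.0, 158.4]
ee_rot: [[0.011, -1.0, -0.022], [0.003, -0.022, 1.0], [-1.0, -0.011, 0.003]]
contact_force: [0.9, -0.5, 0.0]
finger_gap: 0.566
```

```bash
python3 d.py 462 -15 102 1.59
```

```text
t 35.8 pos [469.1 -12.  158.4] q6 -1.87 F [ 0.9 -0.5  0. ] gap 0.566
rotvec tool [0.003 0.003 0.011] shift cm (now axes) [ 5.63  0.78 -0.31] (after turn) [ 5.64  0.72 -0.29]
```

Emit:
{"api": "send_rows", "payload": {
  "moves": "1 0.7 -0.3 0 0.003 0.011 110;1.5 0 0 0 0 0 110;1.5 0 0 0 0 0 110;1 0.1 0 0 0 0 110;0.5 0 0 0 0 0 110;0 0 0 0 0 0 110;0 0 0 0 0 0 110"
}}

```text
time_s: 36.35
ee_pos: [467.0, -13.7, 105.8]
ee_rot: [[0.01, -1.0, -0.025], [0.002, -0.025, 1.0], [-1.0, -0.01, 0.002]]
contact_force: [-0.4, 0.1, 0.6]
finger_gap: 0.567
```

```bash
python3 d.py 462 -15 102 1.59
```

```text
t 36.4 pos [467.  -13.7 105.8] q6 -1.87 F [-0.4  0.1  0.6] gap 0.567
rotvec tool [0.005 0.002 0.01 ] shift cm (now axes) [ 0.38  0.51 -0.12] (after turn) [ 0.38  0.5  -0.12]
```

Emit:
{"api": "send_rows", "payload": {
  "moves": "0.3 0.5 -0.1 0 0 0.01 110;0 0 0 0 0 0 110;0 0 0 0 0 0 255;0 0 0 0 0 0 255;0 0 0 0 0 0 255;0 0 0 0 0 0 255;0 0 0 0 0 0 255;0 0 0 0 0 0 255;0 0 0 0 0 0 255;0 0 0 -0.1 0 0 255;0 0 0 -0.1 0 0 255;0 0 0 -0.1 0 0 255;0 0 0 -0.1 0 0 255;0 0 0 -0.1 0 0 255;0 0 0 -0.1 0 0 255;0 0 0 -0.1 0 0 255;0 0 0 -0.1 0 0 255;0 0 0 0 0 0 255",
  "force": 55
}}

```text
time_s: 37.85
ee_pos: [462.7, -13.5, 105.9]
ee_rot: [[0.004, -0.661, -0.75], [0.008, -0.75, 0.661], [-1.0, -0.008, 0.002]]
contact_force: [0.8, -0.4, -0.4]
finger_gap: 0.159
```

```bash
python3 d.py 462 -15 102 3.24
```

```text
t 37.9 pos [462.7 -13.5 105.9] q6 -1.03 F [ 0.8 -0.4 -0.4] gap 0.159
rotvec tool [-0.821 -0.001  0.009] shift cm (now axes) [ 0.39  0.16 -0.05] (after turn) [0.39 0.14 0.08]
```

Emit:
{"api": "send_rows", "payload": {
  "moves": "0 0 0 -0.1 0 0 255;0 0 0 -0.1 0 0 255;0 0 0 -0.1 0 0 255;0 0 0 -0.1 0 0 255;0 0 0 -0.1 0 0 255;0 0 0 -0.1 0 0 255;0 0 0 -0.1 0 0 255;0 0 0 -0.09 0 0 255;0 0 0 0 0 0 255;0 0 0 0 0 0 255"
}}

```text
time_s: 38.68
ee_pos: [460.0, -12.7, 105.9]
ee_rot: [[-0.003, 0.074, -0.997], [0.008, -0.997, -0.074], [-1.0, -0.008, 0.002]]
contact_force: [-0.4, 0.9, 0.3]
finger_gap: 0.157
```

```bash
python3 d.py 462 -15 102 3.24; python3 -c "
from h import *;print(sensors.sense()['torque'])"
```

```text
t 38.7 pos [460.  -12.7 105.9] q6 -0.24 F [-0.4  0.9  0.3] gap 0.157
rotvec tool [-0.024  0.002  0.008] shift cm (now axes) [ 0.39  0.25 -0.18] (after turn) [ 0.39  0.25 -0.18]
[0.0181135  0.15534161 0.09980364]
```

Emit:
{"api": "send_rows", "payload": {
  "moves": "0 0 0 -0.1 0 0 255;0 0 0 0 0 0 255;0 0 0 0 0 0 110;0 0 0 0 0 0 110;0 0 0 0 0 0 110;0 0 0 0 0 0 110;-2 0 0 0 0 0 110;-3 0 0 0 0 0 110;-3 0 0 0 0 0 0;0 0 -2 0.1 0 0 0;0 0 -3 0.1 0 0 0;0 0 -3 0 0 0 0;0 0 -2 0 0 0 0;0 0 0 0 0 0 0;0 0 0 0 0 0 0",
  "force": 30
}}

```text
time_s: 39.93
ee_pos: [563.0, -12.6, 189.3]
ee_rot: [[-0.002, -0.063, -0.998], [0.008, -0.998, 0.063], [-1.0, -0.008, 0.003]]
contact_force: [-0.6, 0.1, -0.8]
finger_gap: 0.966
```

Run:
```python
from h import *
from d import plan
plan(561.5,-16.5,140,3.1016)
s=cam("scene")
crop(s[0],220,120,400,290,3.2,'pics/k1.png')
```

```text
t 39.9 pos [563.  -12.6 189.3] q6 -0.32 F [-0.6  0.1 -0.8] gap 0.966
rotvec tool [-0.023  0.003  0.008] shift cm (now axes) [4.93 0.44 0.11] (after turn) [4.93 0.4  0.13]
```

View pics/k1.png

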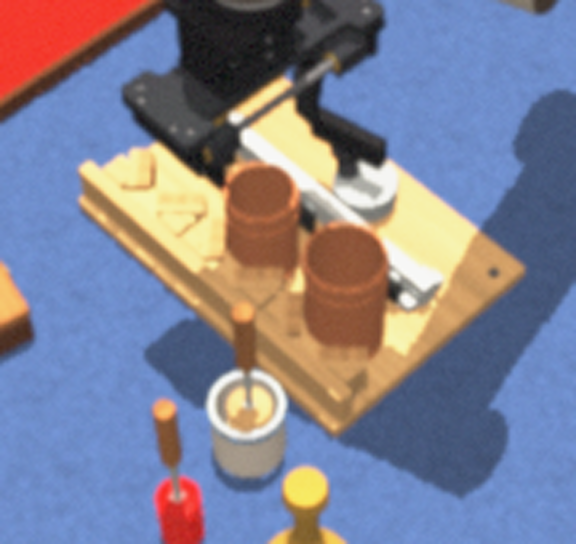

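Knob open, bar back, and both beakers are standing free. Next I take the middle beaker.

Emit:
{"api": "send_rows", "payload": {
  "moves": "1 0.4 0.1 -0.023 0.003 0.008 0;1.5 0 0 0 0 0 0;1.5 0 0 0 0 0 0;1 0 0 0 0 0 0;0 0 0 0 0 0 0;0 0 0 0 0 0 0"
}}

```text
time_s: 40.48
ee_pos: [557.0, -16.8, 138.3]
ee_rot: [[-0.0, -0.04, -0.999], [-0.001, -0.999, 0.04], [-1.0, 0.001, 0.0]]
contact_force: [0.3, 0.8, 0.5]
finger_gap: 1.0
```

```bash
python3 d.py 561.5 -16.5 87 3.1016
```

```text
t 40.5 pos [557.  -16.8 138.3] q6 -0.3 F [0.3 0.8 0.5] gap 1.0
rotvec tool [-0.     0.    -0.001] shift cm (now axes) [ 5.13 -0.05 -0.45] (after turn) [ 5.13 -0.04 -0.45]
```

Emit:
{"api": "send_rows", "payload": {
  "moves": "1 0 -0.5 0 0 0 0;1.5 0 0 0 0 0 0;1.5 0 0 0 0 0 0;1 0 0 0 0 0 0;0 0 0 0 0 0 0;0 0 0 0 0 0 0;0 0 0 0 0 0 255;0 0 0 0 0 0 255;0 0 0 0 0 0 255;0 0 0 0 0 0 255;0 0 0 0 0 0 255;0 0 0 0 0 0 255;0 0 0 0 0 0 255;0 0 0 0 0 0 255",
  "force": 30
}}

```text
time_s: 41.65
ee_pos: [561.0, -18.0, 90.9]
ee_rot: [[-0.001, -0.04, -0.999], [-0.002, -0.999, 0.04], [-1.0, 0.002, 0.001]]
contact_force: [0.1, -0.2, -2.6]
finger_gap: 0.688
```

Emit:
{"api": "send_rows", "payload": {
  "moves": "-2 0 0 0 0 0 255;-3 0 0 0 0 0 255;-3 0 0 0 0 0 255;-2 0 0 0 0 0 255;0 2 0 0 0 0 255;0 3 -0.1 0 0 0 255;0 3 -0.1 0 0 0 255;0 3 -0.1 0 0 0 255;0 3 -0.1 0 0 0 255;0 3 -0.1 0 0 0 255;0 3 -0.1 0 0 0 255;0 3 0 0 0 0 255;0 3 0 0 0 0 255;0 3 0 0 0 0 255;0 3 0 0 0 0 255;0 2 0 0 0 0 255;0 1 0 0 0 0 255;0 0 0 0 0 0 255;0 0 0 0 0 0 255"
}}

```text
time_s: 43.23
ee_pos: [562.9, -381.7, 195.8]
ee_rot: [[0.021, -0.035, -0.999], [-0.0, -0.999, 0.035], [-1.0, -0.0, -0.021]]
contact_force: [-0.6, 0.3, -1.6]
finger_gap: 0.691
```

```bash
python3 d.py 553 -370 83 3.1016
```

```text
t 43.2 pos [ 562.9 -381.7  195.8] q6 0.33 F [-0.6  0.3 -1.6] gap 0.691
rotvec tool [ 0.005 -0.021  0.   ] shift cm (now axes) [11.26 -1.13  1.26] (after turn) [11.28 -1.13  1.03]
```

Emit:
{"api": "send_rows", "payload": {
  "moves": "0 -1 1 0 -0.021 0 255;2 0 0 0 0 0 255;2 0 0 0 0 0 255;2 0 0 0 0 0 255;1.5 0 0 0 0 0 255;1 0 0 0 0 0 255;0 0 0 0 0 0 255;0 0 0 0 0 0 255"
}}

```text
time_s: 43.9
ee_pos: [557.1, -360.8, 110.7]
ee_rot: [[0.005, -0.024, -1.0], [-0.0, -1.0, 0.024], [-1.0, 0.0, -0.005]]
contact_force: [-0.4, -0.8, -1.5]
finger_gap: 0.688
```

```bash
python3 d.py 553 -370 83 3.1016
```

```text
t 43.9 pos [ 557.1 -360.8  110.7] q6 0.31 F [-0.4 -0.8 -1.5] gap 0.688
rotvec tool [ 0.016 -0.005 -0.   ] shift cm (now axes) [2.77 0.93 0.41] (after turn) [2.77 0.94 0.38]
```

Emit:
{"api": "send_rows", "payload": {
  "moves": "0 0.9 0.3 0.016 -0.005 0 255;0.7 0 0 0 0 0 255;0.7 0 0 0 0 0 255;0.5 0 0 0 0 0 255;0.3 0 0 0 0 0 255;0 0 0 0 0 0 255;0 0 0 0 0 0 255"
}}

```text
time_s: 44.48
ee_pos: [556.0, -371.1, 90.7]
ee_rot: [[0.007, -0.04, -0.999], [-0.003, -0.999, 0.04], [-1.0, 0.003, -0.007]]
contact_force: [1.0, -0.6, -1.1]
finger_gap: 0.691
```

```bash
python3 d.py 553 -370 83 3.1016
```

```text
t 44.5 pos [ 556.  -371.1   90.7] q6 0.31 F [ 1.  -0.6 -1.1] gap 0.691
rotvec tool [-0.    -0.007 -0.003] shift cm (now axes) [ 0.77 -0.1   0.31] (after turn) [ 0.77 -0.1   0.31]
```

Emit:
{"api": "send_rows", "payload": {
  "moves": "0.4 0 0 0 -0.007 -0.003 255;0.3 0 0 0 0 0 255;0.15 0 0 0 0 0 255;0 0 0 0 0 0 255;0 0 0 0 0 0 255"
}}

```text
time_s: 44.9
ee_pos: [556.6, -371.7, 82.5]
ee_rot: [[0.0, -0.04, -0.999], [-0.001, -0.999, 0.04], [-1.0, 0.001, -0.0]]
contact_force: [-0.2, -0.0, -0.9]
finger_gap: 0.692
```

Emit:
{"api": "send_rows", "payload": {
  "moves": "0.1 0 0 0 0 0 255;0 0 0 0 0 0 255;0 0 0 0 0 0 0;0 0 0 0 0 0 0;0 0 0 0 0 0 0;0 0 0 0 0 0 0;0 0 0 0 0 0 0;-2 0 0 0 0 0 0;-3 0 0 0 0 0 0;-3 0 0 0 0 0 0;-3 0 0 0 0 0 0;0 -2 0 0 0 0 0;0 -4 0 0 0 0 0;0 -4 0 0 0 0 0;0 -4 0 0 0 0 0;0 -4 0 0 0 0 0;0 -4 0.1 0 0 0 0;0 -4 0.1 0 0 0 0;0 0 0 0 0 0 0;0 0 0 0 0 0 0"
}}

```text
time_s: 46.57
ee_pos: [567.5, -103.0, 198.0]
ee_rot: [[0.009, -0.044, -0.999], [-0.002, -0.999, 0.044], [-1.0, 0.002, -0.009]]
contact_force: [0.7, -0.2, -0.5]
finger_gap: 1.001
```

Run:
```python
from h import *
from d import plan
plan(567.5,82,190,3.1016)
t=cam("top")
a=cv2.resize(t[0][130:280,280:480],None,fx=3,fy=3,interpolation=cv2.INTER_CUBIC)
cv2.imwrite('pics/l1.png',a[:,:,::-1])
```

```text
t 46.6 pos [ 567.5 -103.   198. ] q6 -0.15 F [ 0.7 -0.2 -0.5] gap 1.001
rotvec tool [-0.004 -0.009 -0.002] shift cm (now axes) [  0.76 -18.48   0.82] (after turn) [  0.8  -18.48   0.74]
```

View pics/l1.png

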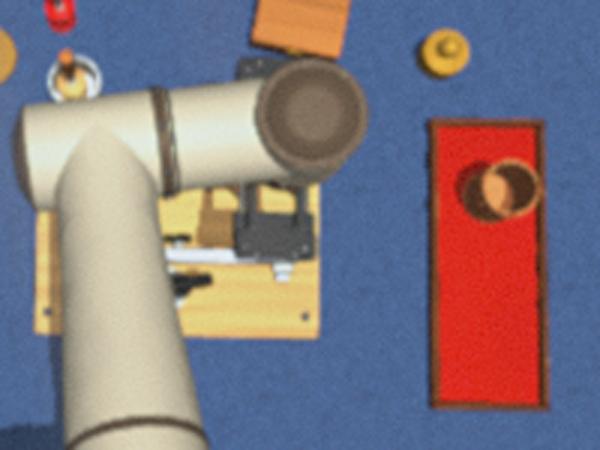

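Emit:
{"api": "send_rows", "payload": {
  "moves": "0 -2 0.4 0 -0.009 0 0;0 -4 0.4 0 0 0 0;0 -4 0 0 0 0 0;0 -4 0 0 0 0 0;0 -3 0 0 0 0 0;0 -1 0 0 0 0 0;0.7 0 0 0 0 0 0;0 0 0 0 0 0 0"
}}

```text
time_s: 47.28
ee_pos: [571.0, 73.9, 189.8]
ee_rot: [[0.001, -0.061, -0.998], [-0.002, -0.998, 0.061], [-1.0, 0.002, -0.001]]
contact_force: [-0.6, -0.6, -1.2]
finger_gap: 1.002
```

Run:
```python
from h import *
from d import plan
plan(567.5,82,102,3.1016)
s=cam("scene")
crop(s[0],220,120,400,290,3.2,'pics/n1.png')
i=s[0][160:235,290:370].astype(int); j=cv2.imread('pics/scene0.png')
```

```text
t 47.3 pos [571.   73.9 189.8] q6 -0.47 F [-0.6 -0.6 -1.2] gap 1.002
rotvec tool [-0.021 -0.001 -0.002] shift cm (now axes) [ 8.78 -0.81  0.41] (after turn) [ 8.78 -0.8   0.38]
```

Run:
```python
import cv2,numpy as np
for n in("k1","n1"):
    i=cv2.imread(f'pics/{n}.png').astype(int)[225:370,290:400]; m=(i[...,2]>i[...,0]+25)&(i[...,1]<100)&(i[...,2]<190); y,x=np.nonzero(m)
    print(n,m.sum(),np.percentile(x,[1,50,99])+290,np.percentile(y,[1,50,99])+225)
```

```text
k1 8773 [291. 344. 386.] [229. 285. 345.]
n1 8816 [299. 346. 387.] [229. 288. 345.]
```

Emit:
{"api": "send_rows", "payload": {
  "moves": "1 -0.8 0.4 -0.021 0 0 0;1.5 0 0 0 0 0 0;1 0 0 0 0 0 0;0 0 0 0 0 0 0;0 0 0 0 0 0 0"
}}

```text
time_s: 47.75
ee_pos: [567.4, 75.7, 152.3]
ee_rot: [[0.001, -0.047, -0.999], [-0.004, -0.999, 0.047], [-1.0, 0.003, -0.001]]
contact_force: [0.4, 0.1, 0.9]
finger_gap: 0.998
```

```bash
python3 d.py 567.5 82 102 3.1016
```

```text
t 47.8 pos [567.4  75.7 152.3] q6 -0.47 F [0.4 0.1 0.9] gap 0.998
rotvec tool [-0.007 -0.001 -0.003] shift cm (now axes) [ 5.03 -0.65  0.02] (after turn) [ 5.03 -0.63  0.01]
```

Tall beaker unmoved. Now I grip it.

Emit:
{"api": "send_rows", "payload": {
  "moves": "0.5 -0.6 0 0 0 0 0;1.5 0 0 0 0 0 0;1.5 0 0 0 0 0 0;1 0 0 0 0 0 0;0.4 0 0 0 0 0 0;0 0 0 0 0 0 0;0 0 0 0 0 0 255;0 0 0 0 0 0 255;0 0 0 0 0 0 255;0 0 0 0 0 0 255;0 0 0 0 0 0 255;0 0 0 0 0 0 255;0 0 0 0 0 0 255",
  "force": 30
}}

```text
time_s: 48.83
ee_pos: [568.2, 81.8, 104.9]
ee_rot: [[0.004, -0.048, -0.999], [-0.003, -0.999, 0.048], [-1.0, 0.002, -0.004]]
contact_force: [0.5, -0.5, -1.2]
finger_gap: 0.754
```

Emit:
{"api": "send_rows", "payload": {
  "moves": "-2 0 0 0 0 0 255;-3 0 0 0 0 0 255;-3 0 0 0 0 0 255;-3 0 0 0 0 0 255;-1.5 0 0 0 0 0 255;0 2 0.6 0 0 0 255;0 3.3 1 0 0 0 255;0 3.3 1 0 0 0 255;0 3.3 1 0 0 0 255;0 3.3 1 0 0 0 255;0 3.3 1 0 0 0 255;0 3.3 1 0 0 0 255;0 3.3 1 0 0 0 255;0 3.3 1 0 0 0 255;0 3.3 1 0 0 0 255;0 3.3 1 0 0 0 255;0 3.3 1 0 0 0 255;0 3 1 0 0 0 255;0 0 0 0 0 0 255;0 0 0 0 0 0 255"
}}

```text
time_s: 50.5
ee_pos: [422.5, -340.7, 233.3]
ee_rot: [[0.027, -0.045, -0.999], [-0.0, -0.999, 0.045], [-1.0, -0.001, -0.027]]
contact_force: [0.2, 1.1, -1.3]
finger_gap: 0.756
```

```bash
python3 d.py 413 -366 97 3.1016
```

```text
t 50.5 pos [ 422.5 -340.7  233.3] q6 0.35 F [ 0.2  1.1 -1.3] gap 0.756
rotvec tool [-0.005 -0.027  0.001] shift cm (now axes) [13.61  2.58  1.19] (after turn) [13.63  2.57  0.84]
```

Emit:
{"api": "send_rows", "payload": {
  "moves": "0 1.3 0.5 -0.005 -0.027 0 255;1 1.2 0.4 0 0 0 255;2.5 0 0 0 0 0 255;2.5 0 0 0 0 0 255;2.5 0 0 0 0 0 255;2 0 0 0 0 0 255;0.6 0 0 0 0 0 255;0 0 0 0 0 0 255;0 0 0 0 0 0 255"
}}

```text
time_s: 51.25
ee_pos: [415.1, -364.9, 115.9]
ee_rot: [[0.008, -0.036, -0.999], [-0.001, -0.999, 0.036], [-1.0, 0.001, -0.008]]
contact_force: [-0.3, 0.4, -1.6]
finger_gap: 0.757
```

```bash
python3 d.py 413 -366 97 3.1016
```

```text
t 51.2 pos [ 415.1 -364.9  115.9] q6 0.39 F [-0.3  0.4 -1.6] gap 0.757
rotvec tool [ 0.004 -0.008 -0.001] shift cm (now axes) [1.89 0.11 0.23] (after turn) [1.89 0.12 0.21]
```

Emit:
{"api": "send_rows", "payload": {
  "moves": "0.5 0 0.2 0 -0.008 0 255;0.6 0 0 0 0 0 255;0.4 0 0 0 0 0 255;0.25 0 0 0 0 0 255;0.1 0 0 0 0 0 255;0 0 0 0 0 0 255;0 0 0 0 0 0 255"
}}

```text
time_s: 51.83
ee_pos: [416.5, -366.1, 100.5]
ee_rot: [[0.009, -0.034, -0.999], [-0.006, -0.999, 0.034], [-1.0, 0.006, -0.009]]
contact_force: [-0.4, -0.2, -2.2]
finger_gap: 0.76
```

```bash
python3 d.py 413 -366 97 3.1016
```

```text
t 51.8 pos [ 416.5 -366.1  100.5] q6 0.39 F [-0.4 -0.2 -2.2] gap 0.76
rotvec tool [ 0.006 -0.009 -0.006] shift cm (now axes) [ 0.34 -0.    0.36] (after turn) [0.35 0.   0.35]
```

Emit:
{"api": "send_rows", "payload": {
  "moves": "0.3 0 0 0 -0.009 -0.006 255;0.15 0 0 0 0 0 255;0 0 0 0 0 0 255;0 0 0 0 0 0 255"
}}

```text
time_s: 52.17
ee_pos: [417.1, -366.6, 96.8]
ee_rot: [[0.001, -0.034, -0.999], [-0.0, -0.999, 0.034], [-1.0, 0.0, -0.001]]
contact_force: [-0.9, -0.2, -1.1]
finger_gap: 0.752
```

Emit:
{"api": "send_rows", "payload": {
  "moves": "0.08 0 0 0 0 0 255;0 0 0 0 0 0 255;0 0 0 0 0 0 0;0 0 0 0 0 0 0;0 0 0 0 0 0 0;0 0 0 0 0 0 0;0 0 0 0 0 0 0;-2 0 0 0 0 0 0;-3 0 0 0 0 0 0;-3 0 0 0 0 0 0;-3 0 0 0 0 0 0;-3 0 0 0 0 0 0;-2 -3 0 0 0 0 0;0 -3 0 0 0 0 0;0 -3 0 0 0 0 0;0 -3 0 0 0 0 0;0 -3 0 0 0 0 0;0 -3 0 0 0 0 0;0 -2 0 0 0 0 0;0 0 0 0 0 0 0"
}}

```text
time_s: 53.83
ee_pos: [425.5, -161.2, 265.9]
ee_rot: [[0.009, -0.039, -0.999], [-0.002, -0.999, 0.039], [-1.0, 0.001, -0.009]]
contact_force: [-0.4, -0.0, 1.1]
finger_gap: 0.998
```

Run:
```python
from h import *
t=cam("top");s=cam("scene")
a=t[0][110:290,230:490]; b=s[0][70:290,160:480]
a=cv2.resize(a,(520,360),interpolation=cv2.INTER_CUBIC)[:,:400] if 0 else cv2.resize(a,(425,294),interpolation=cv2.INTER_CUBIC)
b=cv2.resize(b,(372,256),interpolation=cv2.INTER_CUBIC)
o=np.zeros((300,800,3),np.uint8);o[:294,:425]=a;o[:256,428:]=b
cv2.imwrite('pics/z1.png',o[:,:,::-1]); print(sensors.sense()["ee_pos"])
```

```text
[ 425.71844669 -163.15717246  265.86447799]
```

View pics/z1.png

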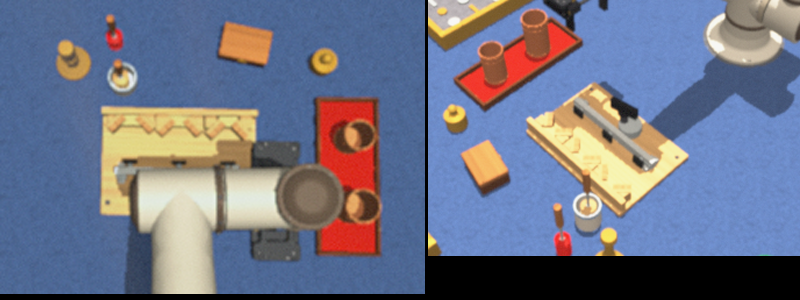

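Both beakers stand upright in the tray, at about (358,136) and (360,206) in the left panel. The brush is in its pot, the knob is open and the other pieces are where they were.

```bash
python3 -c "
from cell import r;print(r.sign_off())"
```

```text
the job is handed in; nothing more can be done
None
```

I finished the job and handed it in after about 54 s of the robot's clock. The hand-in gave no verdict.

**What I did:**
- Only the tall and middle beakers were on the table. I put both in their pockets and turned the eccentric to about 1.8 rad, estimated from the tool's turn.
- I scrubbed the tall beaker and then the middle one: down, up, and down again each time. Then I put the brush back in its pot, turned the knob back to about 0.1 rad, and stood both beakers in the tray.

**Last checks:**
- The final pictures show both beakers upright on the tray's red lining, the brush upright in its pot and the knob open. The pieces in view look undisturbed. The amber bottle and the green beakers were outside the last crop, but the arm never went low near them after the first pickup.
- I inferred the brush height from the tool's height, assuming the brush did not slip. I could not read the clamp force directly; the pictures showed the buffers pressed against both beakers.

**Disagreements:**
- The two cameras differed by about 5 mm in y, so I averaged them. The knob and beaker grips agreed with the average to a few millimetres.
- On the first stroke in the tall beaker the brush drifted about 11 mm off-centre, inside the 20 mm limit. I corrected it before the next stroke.

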